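# Load the charging rack

### The job

Switch the charging rack off (toggle towards the robot), then slide every battery pack on the bench fully home into the bay whose slot height matches its thickness, and slide the power unit's toe sideways under the lip of the docking pocket until it is fully home. When all are seated, switch the rack on again (toggle away from the robot); leave the tape roll, wheel, mouse and screwdriver where they are.

Things in the scene. Friction and masses are not known exactly. Their poses are not given: they have to be found in the camera images.
- rack: Charging rack, fixed: deck plate 6 mm thick, origin on the bench under it; deck spans x -90 to +85, y -310 to +235 mm. x points away from the robot (within 7 degrees), y left, z up. On it four bays side by side, open to -x, their mouths at x -26 mm, with an empty apron in front; docking pocket at the right (-y) end, toggle switch at the left end.
- pack_a: Battery pack: white slab 90 mm long (x), 60 wide (y), 8 thick, with an upright black grip fin in the middle of its top, 40 mm long (x), 12 thick (y), 50 tall (fin top 58 mm above the origin). Origin: centre of the underside; same either way round. About 130 g, 30 percent less or more. May be absent.
- pack_b: Battery pack: white slab 90 mm long (x), 60 wide (y), 14 thick, with an upright black grip fin in the middle of its top, 40 mm long (x), 12 thick (y), 50 tall (fin top 64 mm above the origin). Origin: centre of the underside; same either way round. About 160 g, 30 percent less or more. May be absent.
- pack_c: Battery pack: white slab 90 mm long (x), 60 wide (y), 20 thick, with an upright black grip fin in the middle of its top, 40 mm long (x), 12 thick (y), 50 tall (fin top 70 mm above the origin). Origin: centre of the underside; same either way round. About 190 g, 30 percent less or more. May be absent.
- pack_d: Battery pack: white slab 90 mm long (x), 60 wide (y), 26 thick, with an upright black grip fin in the middle of its top, 40 mm long (x), 12 thick (y), 50 tall (fin top 76 mm above the origin). Origin: centre of the underside; same either way round. About 220 g, 30 percent less or more. May be absent.
- bay_a: Bay for the 8 mm pack: rails 66 mm apart, lips over both edges of the slot (38 mm gap between for the fin), slot height 11 mm, lip top 16 mm above the deck. Origin: on the deck, mid-slot, axes as the rack's; rails x -46 to +46 mm, end stops at +46. Pack goes in along +x from the front, on the deck; home against the stops its origin is at x +1 mm. Bay order varies, 80 mm apart.
- bay_b: Bay for the 14 mm pack: rails 66 mm apart, lips over both edges of the slot (38 mm gap between for the fin), slot height 17 mm, lip top 22 mm above the deck. Origin: on the deck, mid-slot, axes as the rack's; rails x -46 to +46 mm, end stops at +46. Pack goes in along +x from the front, on the deck; home against the stops its origin is at x +1 mm. Bay order varies, 80 mm apart.
- bay_c: Bay for the 20 mm pack: rails 66 mm apart, lips over both edges of the slot (38 mm gap between for the fin), slot height 23 mm, lip top 28 mm above the deck. Origin: on the deck, mid-slot, axes as the rack's; rails x -46 to +46 mm, end stops at +46. Pack goes in along +x from the front, on the deck; home against the stops its origin is at x +1 mm. Bay order varies, 80 mm apart.
- bay_d: Bay for the 26 mm pack: rails 66 mm apart, lips over both edges of the slot (38 mm gap between for the fin), slot height 29 mm, lip top 34 mm above the deck. Origin: on the deck, mid-slot, axes as the rack's; rails x -46 to +46 mm, end stops at +46. Pack goes in along +x from the front, on the deck; home against the stops its origin is at x +1 mm. Bay order varies, 80 mm apart.
- unit: Power unit, loose: steel foot plate 60 mm (x) by 90 (y), 12 thick, with a grey box on it 44 mm (x) by 56 (y), top 75 mm above the underside. Origin: centre of the plate's underside. The box spans y -43 to +13 mm, so 32 mm of plate sticks out at the +y end: the toe. 350 g.
- dock (a point): Where the unit's origin is when fully home in the pocket, on the deck, axes as the rack's. Pocket: back wall 45 mm from here in +y; lip 28 mm deep overhanging 15 mm above the deck, 6 thick; cheeks 66 mm apart in x. The toe goes in along +y under the lip, unit's y along the rack's y. The deck runs on 93 mm in -y from here, so the unit can be set down there first.
- switch (a joint): Toggle lever of the rack, rad: 0 = off, leaning to the robot (rack's -x); 1.0 = on, leaning away (+x); upright at 0.5. Turns about the rack's y axis, pivot 28 mm above the bench at x 0, y +205 mm of the rack. Stays where left; under 2 N at the ball moves it.
- switch_tip (a point): Centre of the black ball (radius 13 mm) at the end of the switch lever, 80 mm from its pivot (10 mm rod); 98 mm above the bench at either end of the swing.
- tape: Bystander: yellow tape roll lying flat, 52 mm across, 20 mm high, loose. Origin: centre of its underside.
- wheel: Bystander: rover wheel lying flat, 60 mm across, 26 mm high, loose. Origin: centre of its underside.
- mouse: Bystander: black computer mouse, 105 mm long (x), 60 mm wide, 30 mm high, loose. Origin: centre of its underside.
- driver: Bystander: screwdriver 180 mm long lying on the bench, loose. Origin: under its middle, handle to -x.
Mind the look-alikes: they are no part of the job. What is shaped like the pack_d but brown is not meant. There is more than one size of the unit; the job needs the smaller.

How it is judged:
On the way, in this order (a step that is already met when the one before it is completed fails the run):
1. the switch is off (value of joint switch below 0.15 rad), for 0.2 s.
2. with the switch off, all packs present are home in their bays and the power unit is home in the pocket (any order) (x of pack_a in the frame of bay_a between -0.005 and 0.008 m and y of pack_a in the frame of bay_a between -0.007 and 0.007 m and z of pack_a in the frame of bay_a between -0.004 and 0.004 m and angle between each of pack_a, pack_b, pack_c, pack_d, unit's own z axis and vertical below 0.1 rad and angle between the x axis of pack_a and the x axis of bay_a, either way round below 0.12 rad and x of pack_b in the frame of bay_b between -0.005 and 0.008 m and y of pack_b in the frame of bay_b between -0.007 and 0.007 m and z of pack_b in the frame of bay_b between -0.004 and 0.004 m and angle between the x axis of pack_b and the x axis of bay_b, either way round below 0.12 rad and x of pack_c in the frame of bay_c between -0.005 and 0.008 m and y of pack_c in the frame of bay_c between -0.007 and 0.007 m and z of pack_c in the frame of bay_c between -0.004 and 0.004 m and angle between the x axis of pack_c and the x axis of bay_c, either way round below 0.12 rad and x of pack_d in the frame of bay_d between -0.005 and 0.008 m and y of pack_d in the frame of bay_d between -0.007 and 0.007 m and z of pack_d in the frame of bay_d between -0.004 and 0.004 m and angle between the x axis of pack_d and the x axis of bay_d, either way round below 0.12 rad and y of unit in the frame of dock between -0.005 and 0.008 m and x of unit in the frame of dock between -0.007 and 0.007 m and z of unit in the frame of dock between -0.004 and 0.004 m and angle between the y axis of unit and the y axis of dock, either way round below 0.12 rad and value of joint switch below 0.15 rad), for 0.2 s.
3. the switch is on (value of joint switch above 0.85 rad), for 0.2 s.
At the end, for the whole second after the job is handed in: Every pack present lies at rest on the deck in its own bay, within 5 mm of the end of its travel and 7 mm sideways, not tilted; the power unit lies within 5 mm of home in the pocket, 7 mm sideways; the switch reads above 0.85 (x of pack_a in the frame of bay_a between -0.005 and 0.008 m and y of pack_a in the frame of bay_a between -0.007 and 0.007 m and z of pack_a in the frame of bay_a between -0.004 and 0.004 m and angle between each of pack_a, pack_b, pack_c, pack_d, unit's own z axis and vertical below 0.1 rad and angle between the x axis of pack_a and the x axis of bay_a, either way round below 0.12 rad and x of pack_b in the frame of bay_b between -0.005 and 0.008 m and y of pack_b in the frame of bay_b between -0.007 and 0.007 m and z of pack_b in the frame of bay_b between -0.004 and 0.004 m and angle between the x axis of pack_b and the x axis of bay_b, either way round below 0.12 rad and x of pack_c in the frame of bay_c between -0.005 and 0.008 m and y of pack_c in the frame of bay_c between -0.007 and 0.007 m and z of pack_c in the frame of bay_c between -0.004 and 0.004 m and angle between the x axis of pack_c and the x axis of bay_c, either way round below 0.12 rad and x of pack_d in the frame of bay_d between -0.005 and 0.008 m and y of pack_d in the frame of bay_d between -0.007 and 0.007 m and z of pack_d in the frame of bay_d between -0.004 and 0.004 m and angle between the x axis of pack_d and the x axis of bay_d, either way round below 0.12 rad and y of unit in the frame of dock between -0.005 and 0.008 m and x of unit in the frame of dock between -0.007 and 0.007 m and z of unit in the frame of dock between -0.004 and 0.004 m and angle between the y axis of unit and the y axis of dock, either way round below 0.12 rad and linear speed of each of pack_a, pack_b, pack_c, pack_d, unit below 0.02 m/s and value of joint switch above 0.85 rad); the robot touches nothing.
It fails at once if a bystander (tape roll, wheel, mouse, screwdriver) is shifted by more than 50 mm (distance of any of tape, wheel, mouse, driver from where it was at the start of the episode above 0.05 m).
Of pack_a, pack_b, pack_c, pack_d only 3 to 4 are there at a start; the rules pass over those that are not, and their reading is None.
At some moment in a run one of pack_a, pack_b, pack_c, pack_d, unit may be knocked a few centimetres aside while the robot is not near it.
Once in a run the grip may slacken for a moment while it holds something.
It also fails if it takes over 210 s, if anything falls off the work surface, if the arm or the gripper's body presses on something with over 40 N, if the wrist force passes 120 N, or if a joint passes its speed limit or range.

### The arm

A 7-joint arm with a two-finger parallel gripper is mounted at the origin on the work surface. World frame = base frame: x ahead of the robot, y to its left, z up, the work surface at z = 0. Lengths are in m, angles in rad, forces in N, time in s.
With the tool pointing down it reaches from about 0.4 to 0.85 m from the base axis. Payload 10.4 kg.
Tool frame: the origin (TCP) lies at the centre of the arm's flange, where the gripper is bolted on; the fingertips stand 173 mm ahead of it and the grasp point (between the pads) lies 155 mm ahead of it; z points along the fingers, y is the line along which they close (so a half turn about z gives the same grasp; the last joint's range is limited). The gripper opens to 85 mm and grips with 20 to 120 N. Pads are 22 mm wide; open, the fingers measure 114 mm over their backs; the gripper's body (76 mm by 85 mm) begins 54 mm behind the grasp point. The pads swing forward as they close: fully open they stand 13 mm farther back than shut.
Start: joints at [1.195, 0.332, -0.065, 1.46, 0.022, 1.35, -0.088], TCP at [0.216, -0.587, 0.405] pointing down, gripper open.
Joint ranges: [-2.6, 2.6], [-0.5, 2.12], [-1.47, 1.34], [0.16, 2.42], [-1.27, 4.41], [0.06, 2.06], [-2.6, 2.6]. Speed limits (rad/s): [2.22, 2.22, 2.79, 2.79, 3.14, 3.14, 3.14].

### API

Orientations are given as a unit quaternion [x, y, z, w].
In Python, from workcell import manip, viewer, finder gives the robot as it stands.
- The arm moves only by the tool arm_command, never from a script. Its argument "plan" is a list of rows, each an object with "dp": the shift along the tool's x, y, z in mm, a list of three; "spin": the turn about the tool's z in rad. A call has 1 to 5 rows; each row shifts and turns the commanded pose from where the row before left it, along the tool's axes as they then stand; what a row does not reach is not made up. A row lasts 1/10 s, in which the tool goes at most 50 mm and 8.59 degrees, less where a joint would pass 70% of its speed; a pose out of reach is approached as far as the arm can. A call is refused whole if a number of a shift passes 50 or a number of a turn 0.15, either way. A call with a gripper value outside its range is refused whole. "grip" is the closure, from -1 (fully open) to 1 (shut), set as the call begins (left out, the last holds). The fingers move at their own pace and stop on an object; "newtons" is the grip in N (left out, the last holds). Time passes only in rows, so rows that do not move let the fingers close. It gives the time, the measured TCP pose, the force, the opening and the grip force at its end, in the units of the state.
- manip.get_obs(): the state, without advancing time (a new reading comes with each control period).
- viewer.camera(name): name is "scene" or "side" or "wrist"; returns the picture (420x560x3 uint8, blue, green, red); there is no depth.
- viewer.camera_params(name): a dict with "vertical_fov" (degrees; the focal length in pixels is half the picture's height over the tangent of half this angle, whatever the lens; pixels are square), "cx", "cy" (the principal point, pixels), "k1" (the pictures are not rectified: a ray, as slopes to the right and down, at radius r is drawn at 1 + k1 r^2 times it, then the intrinsics apply), "R" (3x3) and "t" (3): a world point X has camera coordinates R X + t; the wrist camera has in their place "T_tool_cam" (4x4, takes a point from camera to tool coordinates, whose origin is the TCP and whose axes are the flange's). Camera axes: x right, y down, z forward; pixel columns grow to the right and rows downward; lengths in m; the calibration is good to about 2 mm. A picture is of the moment at which its call begins: read the wrist's pose just before it. camera_params takes no time and is no camera call.
- manip.hand_in(): hands the job in; it is judged then, once.
Trained networks look in the newest picture that a camera, given by its name, has taken for a name from the list of things; names that differ only in an ending like _2 or _b are one class to them, and where a whole thing is asked for, a point or a joint stands for the part that bears it (a point fixed in the world has none). Each returns a list of dicts, best first, with "score" (0 to 1); they miss things now and then, are a little off and sometimes report something else, mostly with a low value. They report only what shows in the picture. A call takes as long as a camera call. They do not tell look-alikes from the thing itself.
- finder.find_in(camera, thing): "position" ([x, y, z] in m, in world coordinates, good to about 4 mm: the middle of the surface that is visible of it).
The state is a dict: "clock": time; "joint_pos": joint angles; "joint_velocities": joint speeds; "tau": joint torques, N m; "position": TCP position; "ee_rot": TCP orientation; "ft_force": force on the tool from outside, world axes, zero at the start; "torque": the same for the moment, N m; "grip_width": opening from 0.0 (shut) to 1.0 (fully open); "grasp_force": force on a finger pad.
Only numpy, scipy, OpenCV 4.12 (cv2) and the standard library are available. Lean on these libraries where they do the work, as an engineer would, in place of code of your own. Each camera call takes 0.05 s, during which the arm holds its last target. There are 200 camera calls.

## Working session

There is one attempt and no reset: what is moved stays moved. The work goes in short steps, Python scripts to look and compute and a tool call to move; the robot and the scene stay as the last step left them, time stands still between calls to the robot, and variables do not carry over. Pictures are saved under pics/ and viewed, at most 17 in all, crops included, and the job is handed in when it is done.

Besides the shell and the picture viewer there is one more tool, called after "Call:" as name(argument=value, ...), one argument or row to a line, values as JSON. arm_command: Moves the arm, as the interface text tells. Its arguments: {"type":"object","properties":{"plan":{"type":"array","items":{"type":"object","properties":{"dp":{"type":"array","items":{"type":"number"}},"spin":{"type":"number"}}}},"grip":{"type":"number"},"newtons":{"type":"number"}},"required":["plan"]}

```bash
mkdir -p pics; ls; cat > h.py <<'E'
import numpy as np, cv2
from workcell import manip, viewer, finder
from scipy.spatial.transform import Rotation as Rn
def cam(n):
    o=manip.get_obs(); im=viewer.camera(n); p=viewer.camera_params(n)
    f=210/np.tan(np.radians(p['vertical_fov'])/2)
    if 'R' in p: R=np.array(p['R']);t=np.array(p['t'])
    else:
        T=np.array(p['T_tool_cam']); W=np.eye(4); W[:3,:3]=Rn.from_quat(o['ee_rot']).as_matrix(); W[:3,3]=o['position']
        C=np.linalg.inv(W@T); R=C[:3,:3]; t=C[:3,3]
    return im,dict(f=f,cx=p['cx'],cy=p['cy'],k=p['k1'],R=R,t=t)
def proj(c,X):
    X=np.atleast_2d(X)@c['R'].T+c['t']; s=X[:,:2]/X[:,2:]
    s=s*(1+c['k']*(s**2).sum(1,keepdims=True)); return s*c['f']+[c['cx'],c['cy']]
def unproj(c,uv,z):
    uv=np.atleast_2d(uv).astype(float); d=(uv-[c['cx'],c['cy']])/c['f']; s=d.copy()
    for _ in range(20): s=d/(1+c['k']*(s**2).sum(1,keepdims=True))
    r=np.c_[s,np.ones(len(s))]@c['R']; o=-c['R'].T@c['t']
    return o+r*((z-o[2])/r[:,2])[:,None]
def st():
    o=manip.get_obs(); print(round(o['clock'],2),np.round(o['position'],4),Rn.from_quat(o['ee_rot']).as_matrix().round(3).tolist())
E
python3 - <<'E'
from h import *
st()
for n in ['scene','side']:
    im,c=cam(n); cv2.imwrite(f'pics/{n}0.png',im); print(n,-c['R'].T@c['t'],c['R'][2])
    for th in ['rack','pack_a','bay_a','bay_b','bay_c','bay_d','unit','switch_tip','tape','wheel','mouse','driver']:
        for r in finder.find_in(n,th)[:6]:
            if r['score']>.25: print(th,round(r['score'],2),np.round(r['position'],3),proj(c,r['position'])[0].round())
E
```

```text
pics
0.0 [ 0.2159 -0.5864  0.4039] [[0.938, 0.346, -0.001], [0.346, -0.938, 0.001], [-0.0, -0.001, -1.0]]
scene [1.21571649 0.0170181  1.23749716] [-0.52381743 -0.03179163 -0.85123709]
rack 0.81 [ 0.658 -0.015  0.004] [286. 278.]
pack_a 0.97 [0.43  0.083 0.026] [327. 199.]
pack_a 0.87 [0.439 0.213 0.027] [375. 204.]
pack_a 0.85 [0.579 0.355 0.01 ] [430. 257.]
pack_a 0.68 [0.446 0.366 0.024] [432. 210.]
pack_a 0.64 [ 0.427 -0.11   0.011] [257. 198.]
bay_a 0.94 [0.683 0.059 0.025] [315. 285.]
bay_a 0.83 [ 0.683 -0.066  0.028] [265. 282.]
bay_a 0.82 [ 0.685 -0.021  0.038] [283. 282.]
bay_a 0.59 [0.68  0.14  0.034] [349. 284.]
bay_b 0.94 [0.683 0.059 0.025] [315. 285.]
bay_b 0.83 [ 0.683 -0.066  0.028] [265. 282.]
bay_b 0.82 [ 0.685 -0.021  0.038] [283. 282.]
bay_b 0.59 [0.68  0.14  0.034] [349. 284.]
bay_c 0.94 [0.683 0.059 0.025] [315. 285.]
bay_c 0.83 [ 0.683 -0.066  0.028] [265. 282.]
bay_c 0.82 [ 0.685 -0.021  0.038] [283. 282.]
bay_c 0.59 [0.68  0.14  0.034] [349. 284.]
bay_d 0.94 [0.683 0.059 0.025] [315. 285.]
bay_d 0.83 [ 0.683 -0.066  0.028] [265. 282.]
bay_d 0.82 [ 0.685 -0.02
[... 1227 characters left out ...]
 [0.663 0.181 0.029] [202. 255.]
bay_c 0.82 [ 0.675 -0.017  0.033] [227. 214.]
bay_c 0.77 [0.67  0.058 0.019] [219. 231.]
bay_c 0.66 [ 0.68  -0.101  0.027] [237. 201.]
bay_c 0.59 [0.663 0.181 0.029] [202. 255.]
bay_d 0.82 [ 0.675 -0.017  0.033] [227. 214.]
bay_d 0.77 [0.67  0.058 0.019] [219. 231.]
bay_d 0.66 [ 0.68  -0.101  0.027] [237. 201.]
bay_d 0.59 [0.663 0.181 0.029] [202. 255.]
unit 0.85 [ 0.318 -0.306  0.05 ] [355. 183.]
unit 0.78 [ 0.436 -0.389  0.032] [327. 171.]
wheel 0.46 [ 0.415 -0.226  0.025] [322. 196.]
wheel 0.3 [0.669 0.245 0.094] [186. 252.]
mouse 0.65 [ 0.593 -0.431  0.028] [291. 160.]
driver 0.62 [0.696 0.43  0.02 ] [142. 321.]
driver 0.54 [0.562 0.368 0.011] [204. 319.]
```

```bash
python3 - <<'E'
import cv2
a=cv2.imread('pics/scene0.png'); b=cv2.imread('pics/side0.png')
cv2.imwrite('pics/s1.png',cv2.resize(a[130:350,90:500],(800,429),interpolation=2))
cv2.imwrite('pics/s2.png',cv2.resize(b[130:380,90:400],(744,600),interpolation=2))
E
```

```text
(no output)
```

View pics/s1.png

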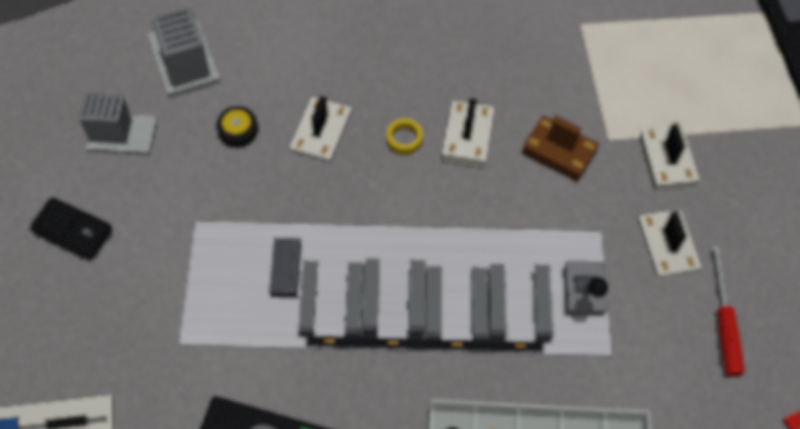

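View pics/s2.png

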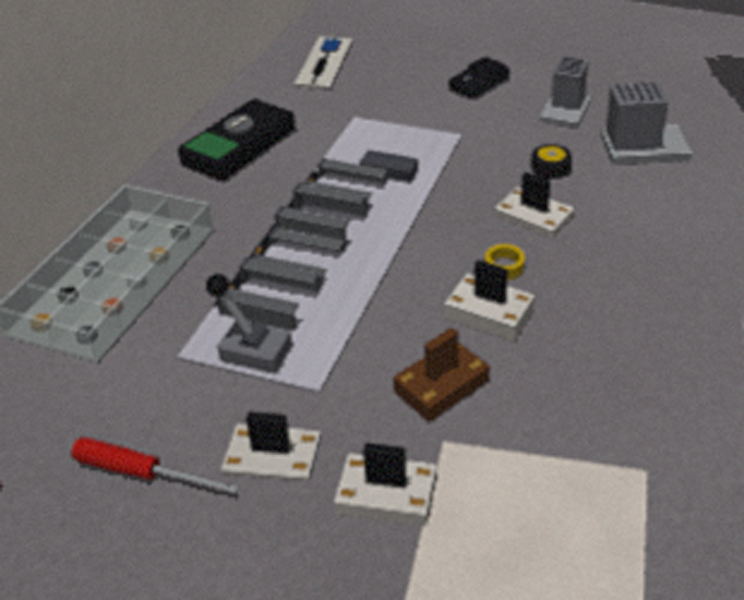

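Scene: white packs at crop pixels (320,127), (469,130), (670,157) and (670,242); the brown look-alike at (562,148) is ignored. The small unit is at (115,122) and the big one at (183,50). The switch ball is at (597,287), leaning away, so it is on. The tape roll is at (405,135), the wheel at (237,126), the mouse at (71,228) and the driver at (728,310).

```bash
python3 - <<'E'
from h import *
im,c=cam('scene')
hsv=cv2.cvtColor(im,cv2.COLOR_BGR2HSV)
print(im[330,180],im[250,200],im[245,500-200],im[200,330],im[230,150])
m=(im.min(2)>125).astype(np.uint8)
n,l,s,_=cv2.connectedComponentsWithStats(m)
for i in range(1,n):
    if s[i,4]>60: print(i,s[i])
i=max((i for i in range(1,n) if s[i,4]>60 and s[i,1]>215 and s[i,1]<280),key=lambda i:s[i,4])
cn=max(cv2.findContours((l==i).astype(np.uint8),0,1)[0],key=len)[:,0]
P=unproj(c,cn,.006)[:,:2].astype(np.float32)
print(cv2.minAreaRect(P*1000), cv2.boxPoints(cv2.minAreaRect(P*1000)))
w,cw=cam('wrist'); print(viewer.camera_params('wrist'))
E
```

```text
[113 113 116] [173 169 169] [123 121 124] [66 71 71] [111 111 114]
2 [ 387  136  117   89 6343]
3 [166 147  13  30  74]
5 [238 179  32  33 482]
6 [316 181  28  32 534]
7 [134 189  35  18 236]
8 [418 238  32  33 492]
9 [ 181  243  223   70 9358]
13 [536 323  18  14 148]
14 [  76  332   72   33 1347]
15 [311 335 113  23 206]
16 [ 309  341  113   57 4473]
((654.2443237304688, 1.3843994140625), (179.31942749023438, 549.2317504882812), 1.9408323764801025) [[ 555.3355   272.8062 ]
 [ 573.9366  -276.11047]
 [ 753.15314 -270.0374 ]
 [ 734.55206  278.87927]]
{'vertical_fov': 62.47966462853881, 'cx': 280.6841922881885, 'cy': 207.04416463464887, 'k1': 0.009991893677694543, 'T_tool_cam': array([[ 2.61438496e-04, -9.50809521e-01, -3.09776026e-01,
         7.92952876e-02],
       [ 9.99999470e-01, -5.98767200e-05,  1.02774162e-03,
         4.69346964e-04],
       [-9.95734885e-04, -3.09776130e-01,  9.50809002e-01,
         3.04323577e-02],
       [ 0.00000000e+00,  0.00000000e+00,  0.00000000e+00,
         1.00000000e+00]])}
```

Rack fit: origin about (0.6555, 0.039), yaw about 1.9° (measured 179x549 mm, true 175x545). Next I align the wrist to the rack and look from closer.

Call:
arm_command(
  plan=[
    {"dp": [0,0,0],"spin": 0.107},
    {"dp": [0,0,0],"spin": 0.106},
    {"dp": [0,0,0],"spin": 0.106},
    {"dp": [29,-36.5,0],"spin": 0},
    {"dp": [29,-36.5,0],"spin": 0},
  ],
  grip=-1,
)

```text
clock: 1.9
position: [0.2712, -0.5112, 0.4044]
ee_rot: [1.0, 0.015, -0.0, 0.0]
ft_force: [2.7, -0.2, -0.1]
grip_width: 1.0
grasp_force: 0.0
```

Call:
arm_command(
  plan=[
    {"dp": [29,-36.5,0],"spin": 0},
    {"dp": [29,-36.5,0],"spin": 0},
    {"dp": [29,-36.5,0],"spin": 0},
    {"dp": [29,-36.5,0],"spin": 0},
    {"dp": [29,-36.5,0],"spin": 0},
  ],
)

```text
clock: 2.4
position: [0.411, -0.3226, 0.405]
ee_rot: [1.0, 0.017, 0.0, 0.0]
ft_force: [0.6, -0.5, -0.1]
grip_width: 1.0
grasp_force: 0.0
```

Call:
arm_command(
  plan=[
    {"dp": [29,-36.5,0],"spin": 0},
    {"dp": [29,-36.5,0],"spin": 0},
    {"dp": [29,-36.5,0],"spin": 0},
    {"dp": [29,-36.5,0],"spin": 0},
    {"dp": [29,-36.5,0],"spin": 0},
  ],
)

```text
clock: 2.9
position: [0.5498, -0.1354, 0.405]
ee_rot: [1.0, 0.017, 0.0, 0.0]
ft_force: [0.2, -0.5, 0.5]
grip_width: 1.0
grasp_force: 0.0
```

```bash
python3 - <<'E'
from h import *
st()
im,c=cam('wrist'); cv2.imwrite('pics/w1.png',im)
for th in ['pack_a','bay_a','unit']:
    for r in finder.find_in('wrist',th)[:6]:
        if r['score']>.25: print(th,round(r['score'],2),np.round(r['position'],3),proj(c,r['position'])[0].round())
np.savez('w1.npz',im=im,**c)
E
```

```text
2.9 [ 0.5498 -0.1354  0.405 ] [[0.999, 0.033, 0.001], [0.033, -0.999, -0.0], [0.001, 0.0, -1.0]]
pack_a 0.91 [0.43  0.084 0.027] [ 80. 274.]
pack_a 0.79 [ 0.432 -0.123  0.013] [266. 271.]
pack_a 0.73 [0.429 0.167 0.01 ] [ 16. 266.]
bay_a 0.93 [ 0.669 -0.024  0.039] [157.  42.]
bay_a 0.77 [0.669 0.098 0.025] [27. 38.]
bay_a 0.75 [ 0.668 -0.06   0.024] [203.  48.]
bay_a 0.58 [0.648 0.119 0.029] [ 6. 63.]
unit 0.77 [ 0.318 -0.333  0.098] [462. 416.]
unit 0.56 [ 0.453 -0.389  0.033] [507. 271.]
```

View pics/w1.png

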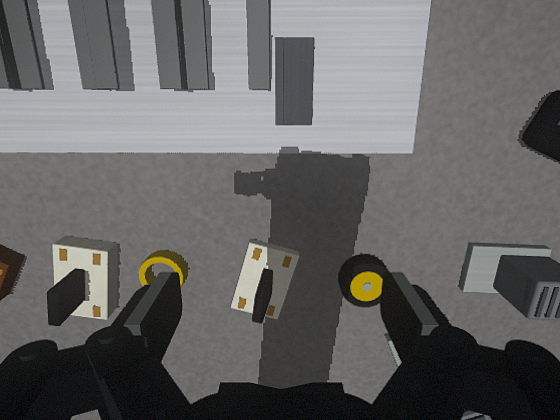

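Sharp wrist view: the bay rails are at the top left, the pocket lip at (295,80), packs at (84,278) and (266,280), and the small unit at (515,275). On to two more views further left.

Call:
arm_command(
  plan=[
    {"dp": [10,-48,0]},
    {"dp": [10,-48,0]},
    {"dp": [10,-48,0]},
    {"dp": [10,-48,0]},
    {"dp": [0,0,0]},
  ],
)

```text
invalid input at $.plan[0]: expected keys dp, spin
```

```bash
python3 - <<'E'
from h import *
st()
im,c=cam('wrist'); cv2.imwrite('pics/w2.png',im)
np.savez('w2.npz',im=im,**c)
E
```

```text
3.1 [ 0.5494 -0.136   0.4046] [[0.999, 0.036, -0.0], [0.036, -0.999, 0.0], [-0.0, -0.0, -1.0]]
```

Call:
arm_command(
  plan=[
    {"dp": [0,-48,0]},
    {"dp": [0,-48,0]},
    {"dp": [0,-48,0]},
    {"dp": [0,-48,0]},
    {"dp": [0,0,0]},
  ],
)

```text
invalid input at $.plan[0]: expected keys dp, spin
```

```bash
python3 - <<'E'
from h import *
st()
im,c=cam('wrist'); cv2.imwrite('pics/w3.png',im)
np.savez('w3.npz',im=im,**c)
for th in ['pack_a','switch_tip']:
    for r in finder.find_in('wrist',th)[:6]:
        if r['score']>.25: print(th,round(r['score'],2),np.round(r['position'],3),proj(c,r['position'])[0].round())
E
```

```text
3.15 [ 0.5488 -0.1374  0.4046] [[0.999, 0.034, -0.0], [0.034, -0.999, -0.0], [-0.0, 0.0, -1.0]]
pack_a 0.91 [0.43  0.083 0.024] [ 80. 272.]
pack_a 0.77 [ 0.432 -0.123  0.014] [264. 272.]
pack_a 0.74 [0.428 0.168 0.008] [ 15. 265.]
```

View pics/w2.png

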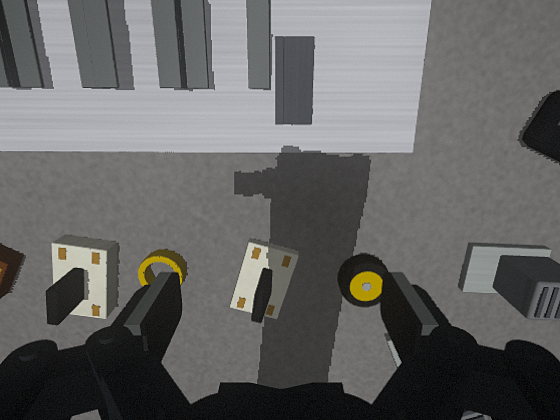

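View pics/w3.png

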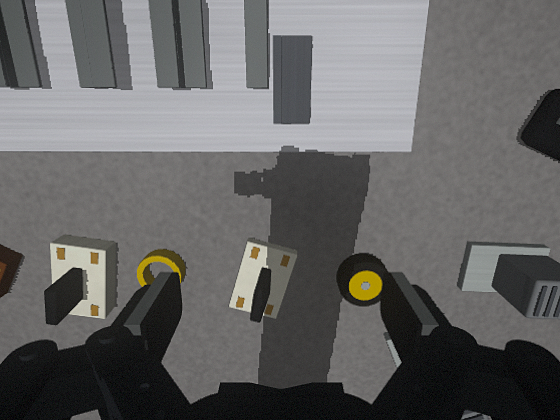

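The moves were refused because a row needs "spin" even when it is zero, so the view is unchanged. Repeating them.

Call:
arm_command(
  plan=[
    {"dp": [12,-48,0],"spin": 0},
    {"dp": [12,-48,0],"spin": 0},
    {"dp": [12,-48,0],"spin": 0},
    {"dp": [12,-48,0],"spin": 0},
    {"dp": [12,-48,0],"spin": 0},
  ],
)

```text
clock: 3.8
position: [0.601, 0.1054, 0.405]
ee_rot: [1.0, 0.016, 0.0, 0.0]
ft_force: [0.3, -0.2, -1.0]
grip_width: 1.003
grasp_force: 0.0
```

```bash
python3 - <<'E'
from h import *
st()
im,c=cam('wrist'); cv2.imwrite('pics/w2b.png',im)
np.savez('w2.npz',im=im,**c)
E
```

```text
3.8 [0.601  0.1054 0.405 ] [[1.0, 0.031, 0.001], [0.031, -1.0, -0.001], [0.001, 0.001, -1.0]]
```

Call:
arm_command(
  plan=[
    {"dp": [0,-48,0],"spin": 0},
    {"dp": [0,-48,0],"spin": 0},
    {"dp": [0,-48,0],"spin": 0},
    {"dp": [0,-48,0],"spin": 0},
    {"dp": [0,0,0],"spin": 0},
  ],
)

```text
clock: 4.35
position: [0.5917, 0.3033, 0.4044]
ee_rot: [1.0, 0.021, -0.001, -0.002]
ft_force: [-1.2, -0.2, -0.2]
grip_width: 1.003
grasp_force: 0.0
```

```bash
python3 - <<'E'
from h import *
st()
im,c=cam('wrist'); cv2.imwrite('pics/w3b.png',im)
np.savez('w3.npz',im=im,**c)
for th in ['pack_a','switch_tip']:
    for r in finder.find_in('wrist',th)[:6]:
        if r['score']>.25: print(th,round(r['score'],2),np.round(r['position'],3),proj(c,r['position'])[0].round())
E
```

```text
4.35 [0.5917 0.3033 0.4044] [[0.999, 0.042, -0.002], [0.042, -0.999, 0.004], [-0.002, -0.004, -1.0]]
pack_a 0.94 [0.446 0.363 0.02 ] [225. 293.]
pack_a 0.87 [0.437 0.222 0.024] [345. 306.]
pack_a 0.65 [0.449 0.091 0.028] [460. 305.]
pack_a 0.56 [0.574 0.358 0.006] [231. 185.]
switch_tip 0.57 [0.68  0.244 0.106] [367.  84.]
```

View pics/w2b.png

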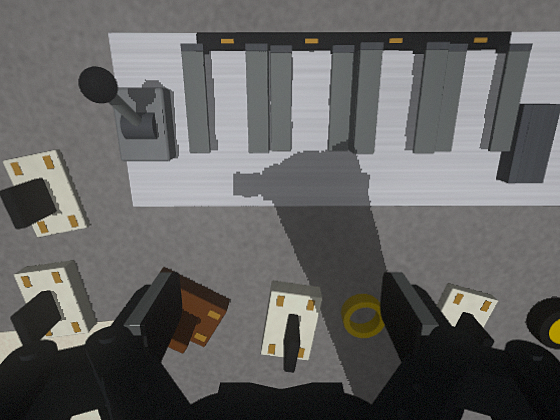

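View pics/w3b.png

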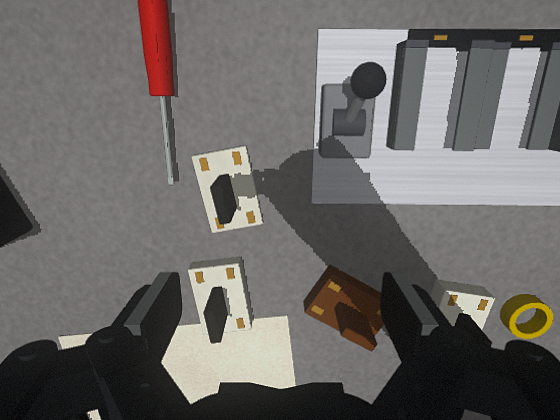

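w2b: four bays with rails between columns 182 and 530, the switch ball at (98,85), and the packs at (292,325), (45,195) and (55,300). w3b: packs at (228,190) and (220,300), the ball at (368,80), and the driver clear of them.

```bash
cat > fit.py <<'E'
from h import *
from scipy.optimize import minimize
def load(n):
    d=np.load(n+'.npz'); return d['im'],{k:d[k] for k in ['f','cx','cy','k','R','t']}
def box(x,y,yaw,lx,ly,z0,z1):
    p=np.array([[sx*lx/2,sy*ly/2] for sx,sy in((-1,-1),(1,-1),(1,1),(-1,1))])
    R=np.array([[np.cos(yaw),-np.sin(yaw)],[np.sin(yaw),np.cos(yaw)]]); p=p@R.T+[x,y]
    return np.r_[np.c_[p,np.full(4,z0)],np.c_[p,np.full(4,z1)]]
def fill(c,P,shape,s=4):
    q=proj(c,P).astype(np.float32); h=cv2.convexHull(q)
    m=np.zeros(shape,np.uint8); cv2.fillConvexPoly(m,np.round(h*16).astype(np.int32),255,cv2.LINE_AA,4); return m/255.
def fitpack(views,x,y,yaw,thr=170,z0=0.):
    out=[]
    V=[]
    for n in views:
        im,c=load(n) if isinstance(n,str) else n
        w=(im.min(2)>thr).astype(np.uint8); o=((im[...,2].astype(int)-im[...,0])>60).astype(np.uint8)
        V.append((c,np.maximum(w,o).astype(float),im.shape[:2]))
    for t in (.008,.014,.020,.026):
        def cost(p):
            s=0
            for c,w,sh in V:
                top=fill(c,box(*p,.09,.06,z0+t,z0+t),sh); fin=fill(c,box(*p,.04,.012,z0+t,z0+t+.05),sh)
                roi=fill(c,box(*p,.1,.07,z0+t,z0+t),sh)
                s+=(np.abs(top*(1-fin)-w)*roi).sum()/top.sum()
            return s/len(V)
        r=minimize(cost,[x,y,yaw],method='Nelder-Mead',options=dict(initial_simplex=np.array([[x,y,yaw],[x+.01,y,yaw],[x,y+.01,yaw],[x,y,yaw+.15]])))
        out.append((round(r.fun,4),t,r.x.round(4)))
    return sorted(out,key=lambda a:a[0])
E
python3 - <<'E'
from fit import *
im,_=load('w3'); print(im[215,245],im[325,245],im[335,270],im[262,215],im[300,240])
for nm,v,a in [('P1',['w1'],(.428,-.12,-.25)),('P2',['w1','w2'],(.428,.085,0.05)),('P3',['w3'],(.446,.366,.15)),('P4',['w3','w2'],(.575,.355,.15))]:
    for r in fitpack(v,*a): print(nm,r)
# bay edges: rectify to deck plane in rack frame
th=np.radians(1.94); o=np.array([.6555,.0389]); R=np.array([[np.cos(th),-np.sin(th)],[np.sin(th),np.cos(th)]])
rows=[]
for n in ['w1','w2','w3']:
    im,c=load(n)
    X,Y=np.meshgrid(np.linspace(.09,-.10,190),np.linspace(.24,-.31,550),indexing='ij')
    P=np.c_[np.c_[X.ravel(),Y.ravel()]@R.T+o,np.full(X.size,.006)]
    uv=proj(c,P).astype(np.float32); rows.append(cv2.remap(im,uv[:,0].reshape(X.shape),uv[:,1].reshape(X.shape),1))
cv2.imwrite('pics/rect.png',cv2.resize(np.vstack(rows),(579,600)))
cv2.imwrite('pics/rect.png',cv2.resize(np.vstack([r[20:150] for r in rows]),(800,567)))
np.save('rect.npy',np.array(rows))
E
```

```text
[207 219 219] [200 214 212] [193 210 216] [92 99 99] [194 209 211]
P1 (np.float64(0.4206), 0.008, array([ 0.4143, -0.121 , -0.2654]))
P1 (np.float64(0.4282), 0.014, array([ 0.417 , -0.1214, -0.2647]))
P1 (np.float64(0.4367), 0.02, array([ 0.4197, -0.1216, -0.2731]))
P1 (np.float64(0.4494), 0.026, array([ 0.4273, -0.1232, -0.298 ]))
P2 (np.float64(0.1399), 0.026, array([ 0.4164,  0.0869, -0.1299]))
P2 (np.float64(0.1514), 0.02, array([ 0.4135,  0.0876, -0.0994]))
P2 (np.float64(0.2105), 0.014, array([ 0.4094,  0.0869, -0.121 ]))
P2 (np.float64(0.2642), 0.008, array([ 0.4052,  0.0865, -0.1127]))
P3 (np.float64(0.1403), 0.008, array([0.4289, 0.3709, 0.1709]))
P3 (np.float64(0.1552), 0.014, array([0.4323, 0.3697, 0.1573]))
P3 (np.float64(0.1711), 0.02, array([0.436 , 0.3684, 0.1436]))
P3 (np.float64(0.1903), 0.026, array([0.4391, 0.3669, 0.1447]))
P4 (np.float64(0.1983), 0.008, array([0.567 , 0.3602, 0.2234]))
P4 (np.float64(0.2204), 0.014, array([0.5683, 0.3586, 0.24  ]))
P4 (np.float64(0.264), 0.02, array([0.5699, 0.3565, 0.2307]))
P4 (np.float64(0.3204), 0.026, array([0.5713, 0.355 , 0.2333]))
```

View pics/rect.png

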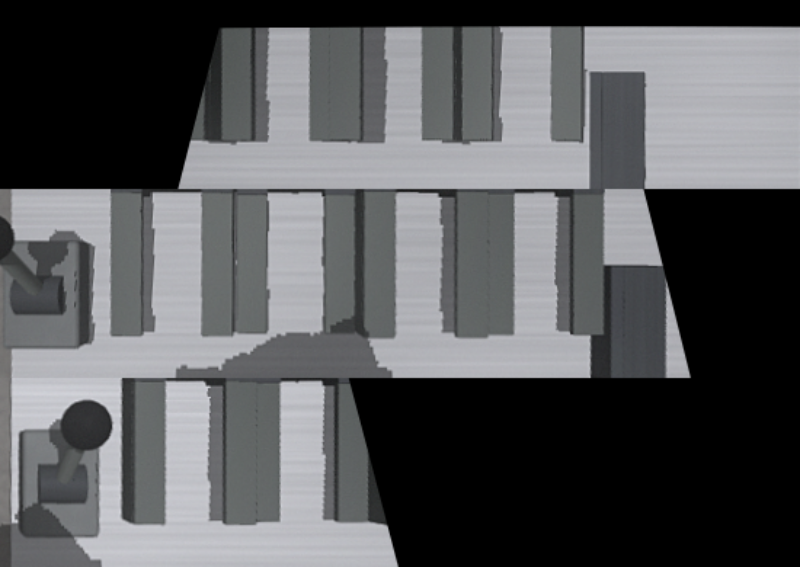

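Lip-top parallax between the views gives heights of about 27, 16, 34 and 21 mm, so the bays from left to right are c, a, d, b at rack y of +120, +40, -40 and -120. Rack origin is about (0.6555, 0.037). Next, the switch off: approach behind the ball with the gripper shut.

Call:
arm_command(
  plan=[
    {"dp": [44,21,0],"spin": 0},
    {"dp": [44,21,0],"spin": 0},
    {"dp": [42,21,0],"spin": 0},
    {"dp": [0,0,0],"spin": 0},
    {"dp": [0,0,0],"spin": 0},
  ],
  grip=1,
  newtons=30,
)

```text
clock: 5.0
position: [0.7279, 0.2348, 0.4036]
ee_rot: [1.0, 0.014, -0.0, 0.001]
ft_force: [0.4, 0.5, 0.5]
grip_width: 0.143
grasp_force: 0.0
```

Call:
arm_command(
  plan=[
    {"dp": [0,0,45],"spin": 0},
    {"dp": [0,0,45],"spin": 0},
    {"dp": [0,0,45],"spin": 0},
    {"dp": [0,0,7],"spin": 0},
    {"dp": [0,0,0],"spin": 0},
  ],
)

```text
clock: 5.5
position: [0.7259, 0.2377, 0.2628]
ee_rot: [1.0, 0.017, -0.001, 0.0]
ft_force: [0.6, -0.8, 0.3]
grip_width: 0.002
grasp_force: 0.0
```

Call:
arm_command(
  plan=[
    {"dp": [-17,-3,0],"spin": 0},
    {"dp": [-17,-2,0],"spin": 0},
    {"dp": [-17,0,0],"spin": 0},
    {"dp": [-17,0,0],"spin": 0},
    {"dp": [-17,0,0],"spin": 0},
  ],
)

```text
clock: 6.0
position: [0.6415, 0.2408, 0.2673]
ee_rot: [1.0, 0.017, 0.003, -0.001]
ft_force: [1.8, 0.5, -1.3]
grip_width: -0.003
grasp_force: 0.6
```

Call:
arm_command(
  plan=[
    {"dp": [0,0,0],"spin": 0},
    {"dp": [0,0,0],"spin": 0},
  ],
)

```text
clock: 6.2
position: [0.6421, 0.2405, 0.2658]
ee_rot: [1.0, 0.017, 0.002, -0.0]
ft_force: [0.7, -0.7, -0.8]
grip_width: 0.006
grasp_force: 0.0
```

```bash
python3 - <<'E'
from h import *
st(); print(manip.get_obs()['ft_force'])
im,c=cam('scene'); cv2.imwrite('pics/sw.png',cv2.resize(im[210:330,330:490],(480,360)))
for n in ['scene','side']:
    if n=='side': viewer.camera(n)
    for r in finder.find_in(n,'switch_tip')[:4]: print(n,round(r['score'],2),np.round(r['position'],3))
E
```

```text
6.2 [0.6421 0.2405 0.2658] [[0.999, 0.034, 0.004], [0.034, -0.999, 0.001], [0.004, -0.001, -1.0]]
[ 0.69780358 -0.69112896 -0.75553502]
side 0.65 [0.611 0.245 0.101]
```

View pics/sw.png

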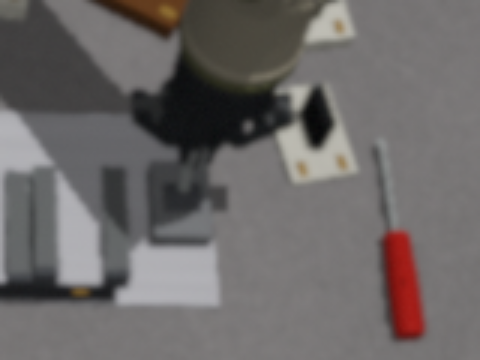

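The side view puts the ball at x 0.611, the off position. Nudging it a little further, then on to the nearest pack (0.57, 0.36).

Call:
arm_command(
  plan=[
    {"dp": [-5,0,0],"spin": 0},
    {"dp": [0,0,0],"spin": 0},
    {"dp": [4,0,-40],"spin": 0},
    {"dp": [0,0,-45],"spin": 0},
    {"dp": [-10,-10,-20],"spin": 0},
  ],
)

```text
clock: 6.9
position: [0.6313, 0.2488, 0.3719]
ee_rot: [1.0, 0.015, 0.002, -0.001]
ft_force: [0.0, -0.3, 0.9]
grip_width: 0.001
grasp_force: 0.0
```

Call:
arm_command(
  plan=[
    {"dp": [-22,-30,0],"spin": 0},
    {"dp": [-22,-30,0],"spin": 0},
    {"dp": [-22,-30,0],"spin": 0},
    {"dp": [-18,-23,0],"spin": 0},
    {"dp": [0,0,0],"spin": 0},
  ],
  grip=-1,
)

```text
clock: 7.4
position: [0.5378, 0.3648, 0.3679]
ee_rot: [1.0, 0.021, -0.001, -0.001]
ft_force: [0.4, 1.2, -0.1]
grip_width: 0.849
grasp_force: 0.0
```

Call:
arm_command(
  plan=[
    {"dp": [0,0,0],"spin": 0},
  ],
)

```text
clock: 7.5
position: [0.5414, 0.3608, 0.3676]
ee_rot: [1.0, 0.018, -0.0, 0.0]
ft_force: [-0.2, 0.3, 0.7]
grip_width: 0.991
grasp_force: 0.0
```

```bash
python3 - <<'E'
from fit import *
st()
im,c=cam('wrist'); cv2.imwrite('pics/w4.png',im); np.savez('w4.npz',im=im,**c)
for nm,v,a in [('P4',['w4'],(.567,.36,.23)),('P4',['w4','w3'],(.567,.36,.23)),('P3',['w4'],(.434,.369,.15)),('P3',['w4','w3'],(.434,.369,.15))]:
    for r in fitpack(v,*a,thr=150)[:3]: print(nm,r)
E
```

```text
7.5 [0.5414 0.3608 0.3676] [[0.999, 0.036, -0.0], [0.036, -0.999, -0.0], [-0.0, 0.0, -1.0]]
P4 (np.float64(0.3375), 0.008, array([0.5665, 0.3603, 0.232 ]))
P4 (np.float64(0.3526), 0.014, array([0.5668, 0.3599, 0.2359]))
P4 (np.float64(0.3682), 0.02, array([0.5673, 0.3595, 0.2506]))
P4 (np.float64(0.2702), 0.008, array([0.5666, 0.3603, 0.2278]))
P4 (np.float64(0.2963), 0.014, array([0.5675, 0.3594, 0.2418]))
P4 (np.float64(0.3258), 0.02, array([0.5685, 0.3589, 0.2385]))
P3 (np.float64(0.1401), 0.008, array([0.4301, 0.3692, 0.1735]))
P3 (np.float64(0.1473), 0.014, array([0.4328, 0.3689, 0.1641]))
P3 (np.float64(0.1604), 0.02, array([0.4354, 0.3686, 0.16  ]))
P3 (np.float64(0.1485), 0.014, array([0.4327, 0.3693, 0.1652]))
P3 (np.float64(0.1563), 0.008, array([0.4299, 0.3698, 0.1785]))
P3 (np.float64(0.1607), 0.02, array([0.4357, 0.3687, 0.1498]))
```

View pics/w4.png

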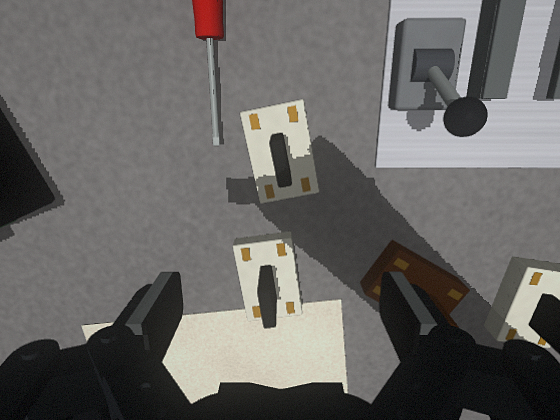

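P4 (279,150) is thin, with no side face visible, so it fits the 8 mm pack_a. Checking thickness from the visible side-face widths of the others.

```bash
python3 - <<'E'
from h import *
g=lambda n:np.load(n+'.npz')['im'].mean(2).astype(int)
a=g('w4')
for u in (245,262,280): print('P3',u,a[226:256,u])
for u in (255,270,285): print('P4',u,a[92:122,u])
b=g('w1')
for u in (255,265,280): print('P1',u,b[232:262,u])
for u in (65,85,100): print('P2',u,b[225:255,u])
E
```

```text
P3 245 [113 114 114 119 117 116 114 115 120 124 115  97  86  90  87  89  92 119
 177 207 216 175  90 111 111 111 110 110 113 115]
P3 262 [116 116 115 114 115 116 114 119 108  92  90  94  95  92  84 133 190 204
 205 205 203 203 203 202 203 202 202 203 205 203]
P3 280 [ 69  70  69  63 101 130 116  92  93  88  88  89  77 150 211 215 196 140
 107 111 110 110 112 112 111 114 113 111 108 109]
P4 255 [122 126 124 120 122 119 118 115 117 119 119 118 120 120 118 118 104 153
 197 205 208 168 113 116 120 120 121 122 122 121]
P4 270 [124 124 123 121 118 117 118 116 117 117 117 116 118 106 158 200 203 201
 196 201 199 201 200 200 202 200 201 200 202 199]
P4 285 [116 116 119 122 123 123 124 126 121 117 132 176 204 208 205 205 206 207
 206 206 206 202 203 203 203 201 204 203 202 202]
P1 255 [109 112 111 107 111 109  91  60  76  84  81  97 152 193 200 168 100  98
 101  98 102 103 106 103 105 103 106 170 205 197]
P1 265 [110 111 108 113 113 114 113 113 111 111  89  76  80  70 121 180 195 193
 193 192 191 193 196 196 196 198 198 196 197 197]
P1 280 [ 63  62  64  63  62  62  64  61  59  58  60  61  64  62  75  82  80  78
  89 106 105 104 105 104 103 102 102 103 100 104]
P2 65 [108 109 112 110 109 108 108 108 111 109 104  84  82  86  83  86  88  88
  86  83 117 190 205 185 104  99 101 101 102  98]
P2 85 [110 112 110 112 114 110 110 111 114 114 116 118 106  74  85  87  90  86
  87  90  90  82  84 127 196 196 192 197 194 196]
P2 100 [116 119 118 118 116 115 113 111 110 107 107 109 107 115 105  72  87  88
  86  87  89  91  87  85  74 120 190 199 177 125]
```

```bash
python3 - <<'E'
from fit import *
b=np.load('w2.npz')['im'].mean(2).astype(int)
for v in (175,190,205): print('P4 w2',v,b[v,62:96])
def thick(n,bot,top):
    _,c=load(n); B=unproj(c,bot,0)[:,:2]; d=(B[1]-B[0])/np.linalg.norm(B[1]-B[0]); nrm=np.array([-d[1],d[0]])
    for t in range(0,34,2):
        T=unproj(c,top,t/1000)[:,:2]; e=((T-B[0])@nrm)*1000
        print(t,e.round(1),end=' ')
    print()
thick('w4',[(262,234.5),(280,232.5)],[(262,241),(280,239)])
thick('w1',[(265,241.9),(280,245.6)],[(265,246.1),(280,250.2)])
thick('w1',[(65,235.3),(100,239.7)],[(65,245.2),(100,249.7)])
E
```

```text
P4 w2 175 [187 194 182 152  99  70  72  77  88 112 121 118 118 115 118 117 117 115
 112 107 113 112 114 113 108 112 107 111 112 109 111 111 112 114]
P4 w2 190 [186 186 188 185 188 187 190 195 167 146 106  70  72  70  60  94 115 111
 110 110 110 109 109 111 112 110 111 114 115 114 110 114 109 110]
P4 w2 205 [184 187 187 187 188 189 189 189 186 190 187 188 189 190 189 165 107  70
  75  71  62  90 120 113 114 116 118 114 116 114 115 111 113 112]
0 [-7.4 -7.3] 2 [-6.5 -6.5] 4 [-5.6 -5.6] 6 [-4.8 -4.8] 8 [-3.9 -3.9] 10 [-3.1 -3.1] 12 [-2.2 -2.2] 14 [-1.4 -1.4] 16 [-0.5 -0.5] 18 [0.3 0.4] 20 [1.2 1.2] 22 [2.1 2.1] 24 [2.9 2.9] 26 [3.8 3.8] 28 [4.6 4.6] 30 [5.5 5.5] 32 [6.3 6.3] 
0 [-5.2 -5.7] 2 [-4.3 -4.8] 4 [-3.4 -3.9] 6 [-2.5 -3. ] 8 [-1.6 -2.1] 10 [-0.7 -1.2] 12 [ 0.2 -0.3] 14 [1.1 0.6] 16 [2.  1.5] 18 [2.9 2.4] 20 [3.8 3.3] 22 [4.7 4.2] 24 [5.6 5.1] 26 [6.5 6. ] 28 [7.4 6.9] 30 [8.3 7.8] 32 [9.2 8.7] 
0 [-12.8 -13. ] 2 [-11.7 -11.9] 4 [-10.6 -10.8] 6 [-9.5 -9.7] 8 [-8.4 -8.6] 10 [-7.4 -7.6] 12 [-6.3 -6.5] 14 [-5.2 -5.4] 16 [-4.1 -4.3] 18 [-3.  -3.2] 20 [-1.9 -2.1] 22 [-0.9 -1.1] 24 [0.2 0. ] 26 [1.3 1.1] 28 [2.4 2.2] 30 [3.5 3.3] 32 [4.5 4.4]
```

Measured thicknesses: P4 about 9, P1 about 12, P3 about 17, P2 about 24 mm. By rank, P4=a, P1=b, P3=c, P2=d. Grasping pack_a at (0.5666, 0.3603), yaw 0.228.

Call:
arm_command(
  plan=[
    {"dp": [0,0,0],"spin": -0.096},
    {"dp": [0,0,0],"spin": -0.096},
    {"dp": [24,6,0],"spin": 0},
    {"dp": [0,0,45],"spin": 0},
    {"dp": [0,0,45],"spin": 0},
  ],
  grip=-0.2,
)

```text
clock: 8.05
position: [0.5688, 0.358, 0.2773]
ee_rot: [0.994, 0.111, 0.001, -0.0]
ft_force: [0.3, 0.1, -0.8]
grip_width: 0.602
grasp_force: 0.0
```

Call:
arm_command(
  plan=[
    {"dp": [0,0,35],"spin": 0},
    {"dp": [0,0,0],"spin": 0},
  ],
)

```text
clock: 8.25
position: [0.5666, 0.3569, 0.237]
ee_rot: [0.994, 0.112, -0.004, 0.002]
ft_force: [-0.4, -0.7, -0.7]
grip_width: 0.6
grasp_force: 0.0
```

```bash
python3 - <<'E'
from fit import *
st()
o=manip.get_obs(); print(np.degrees(1),np.arctan2(*Rn.from_quat(o['ee_rot']).as_matrix()[[1,0],0]))
im,c=cam('wrist'); cv2.imwrite('pics/w5.png',im); np.savez('w5.npz',im=im,**c)
E
```

```text
8.25 [0.5666 0.3569 0.237 ] [[0.975, 0.222, -0.007], [0.222, -0.975, -0.006], [-0.008, 0.004, -1.0]]
57.29577951308232 0.22389848839138865
```

View pics/w5.png

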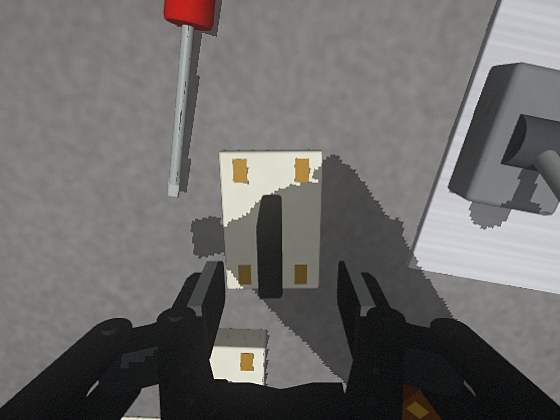

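Well aligned: the fin at (270,250) sits between the pads. Going down, gripping and lifting.

Call:
arm_command(
  plan=[
    {"dp": [0,-3,25],"spin": 0},
    {"dp": [0,0,17],"spin": 0},
    {"dp": [0,0,0],"spin": 0},
  ],
)

```text
clock: 8.6
position: [0.5663, 0.3618, 0.1998]
ee_rot: [0.994, 0.112, -0.001, 0.001]
ft_force: [0.2, -0.3, -0.5]
grip_width: 0.605
grasp_force: 0.0
```

Call:
arm_command(
  plan=[
    {"dp": [0,0,0],"spin": 0},
    {"dp": [0,0,0],"spin": 0},
    {"dp": [0,0,0],"spin": 0},
    {"dp": [0,0,0],"spin": 0},
  ],
  grip=1,
  newtons=50,
)

```text
clock: 9.0
position: [0.5667, 0.3626, 0.202]
ee_rot: [0.994, 0.112, 0.001, -0.0]
ft_force: [0.1, -1.5, 6.7]
grip_width: 0.127
grasp_force: 53.3
```

Call:
arm_command(
  plan=[
    {"dp": [0,0,-15],"spin": 0},
    {"dp": [0,0,-40],"spin": 0},
    {"dp": [0,0,-40],"spin": 0},
    {"dp": [0,0,-20],"spin": 0},
    {"dp": [0,0,0],"spin": 0},
  ],
)

```text
clock: 9.5
position: [0.5666, 0.3633, 0.3204]
ee_rot: [0.994, 0.113, 0.003, -0.001]
ft_force: [-0.1, -0.4, -1.6]
grip_width: 0.134
grasp_force: 52.2
```

Held (Fz about -1.6 N). Carrying it to the front of bay_a.

Call:
arm_command(
  plan=[
    {"dp": [0,0,-35],"spin": 0},
    {"dp": [0,0,0],"spin": 0.096},
    {"dp": [0,0,0],"spin": 0.096},
    {"dp": [0,40,0],"spin": 0},
    {"dp": [0,48,0],"spin": 0},
  ],
)

```text
clock: 10.0
position: [0.5679, 0.2756, 0.3494]
ee_rot: [1.0, 0.019, -0.001, -0.0]
ft_force: [2.0, -1.6, -1.4]
grip_width: 0.128
grasp_force: 52.1
```

Call:
arm_command(
  plan=[
    {"dp": [0,48,0],"spin": 0},
    {"dp": [0,48,0],"spin": 0},
    {"dp": [0,48,0],"spin": 0},
    {"dp": [0,48,0],"spin": 0},
    {"dp": [-2,10,0],"spin": 0},
  ],
)

```text
clock: 10.5
position: [0.5743, 0.0655, 0.3495]
ee_rot: [1.0, 0.013, -0.001, 0.002]
ft_force: [0.3, -0.1, -1.9]
grip_width: 0.132
grasp_force: 52.1
```

Call:
arm_command(
  plan=[
    {"dp": [0,0,35],"spin": 0},
    {"dp": [0,0,35],"spin": 0},
    {"dp": [0,0,0],"spin": 0},
    {"dp": [0,0,0],"spin": 0},
  ],
)

```text
clock: 10.9
position: [0.5738, 0.073, 0.2807]
ee_rot: [1.0, 0.017, -0.001, -0.0]
ft_force: [0.2, 0.4, -0.3]
grip_width: 0.135
grasp_force: 52.0
```

```bash
python3 - <<'E'
from fit import *
st()
im,c=cam('wrist'); cv2.imwrite('pics/w6.png',im); np.savez('w6.npz',im=im,**c)
E
```

```text
10.9 [0.5738 0.073  0.2807] [[0.999, 0.034, -0.002], [0.034, -0.999, 0.0], [-0.002, -0.0, -1.0]]
```

View pics/w6.png

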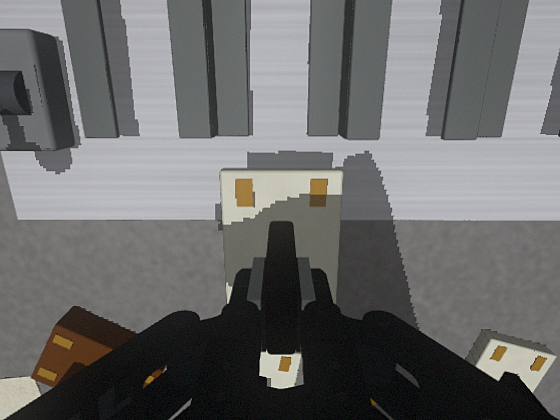

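View: bay_a lips at columns 248 and 308 at row 137, the held pack's front edge from column 220 to 342 at row 170.

```bash
cat >> h.py <<'E'
th=.0339; RO=np.array([.6555,.037]); RR=np.array([[np.cos(th),-np.sin(th)],[np.sin(th),np.cos(th)]])
def rk(P): return ((np.atleast_2d(P)[:,:2]-RO)@RR*1000).round(1)
E
python3 - <<'E'
from fit import *
im,c=load('w6'); g=im.mean(2).astype(int)
for v in (60,130): print(v,[(u,g[v,u]) for u in list(range(241,254))+list(range(302,314))])
for u in (225,335): pass
print('row172',[(u,g[175,u]) for u in list(range(215,226))+list(range(336,348))])
print('bay a lip inner front',rk(unproj(c,[(248.5,135),(308,135)],.022)),'far',rk(unproj(c,[(249,10),(310,10)],.022)))
print('pack front',rk(unproj(c,[(220,170),(342,170)],.088)),'tcp',rk(manip.get_obs()['position']))
print('bay c inner',rk(unproj(c,[(120,135),(180,135)],.034)),'bay d',rk(unproj(c,[(380,137),(443,137)],.040)))
print('deck front',rk(unproj(c,[(30,219),(215,219),(500,219)],.006)))
E
```

```text
60 [(241, np.int64(108)), (242, np.int64(107)), (243, np.int64(107)), (244, np.int64(109)), (245, np.int64(105)), (246, np.int64(75)), (247, np.int64(74)), (248, np.int64(99)), (249, np.int64(88)), (250, np.int64(185)), (251, np.int64(185)), (252, np.int64(181)), (253, np.int64(180)), (302, np.int64(180)), (303, np.int64(181)), (304, np.int64(179)), (305, np.int64(177)), (306, np.int64(185)), (307, np.int64(194)), (308, np.int64(114)), (309, np.int64(69)), (310, np.int64(94)), (311, np.int64(108)), (312, np.int64(112)), (313, np.int64(108))]
130 [(241, np.int64(108)), (242, np.int64(110)), (243, np.int64(109)), (244, np.int64(109)), (245, np.int64(110)), (246, np.int64(111)), (247, np.int64(106)), (248, np.int64(69)), (249, np.int64(85)), (250, np.int64(103)), (251, np.int64(101)), (252, np.int64(89)), (253, np.int64(181)), (302, np.int64(184)), (303, np.int64(184)), (304, np.int64(182)), (305, np.int64(185)), (306, np.int64(197)), (307, np.int64(91)), (308, np.int64(85)), (309, np.int64(107)), (310, np.int64(111)), (311, np.int64(111)), (312, np.int64(108)), (313, np.int64(107))]
row172 [(215, np.int64(182)), (216, np.int64(179)), (217, np.int64(185)), (218, np.int64(186)), (219, np.int64(125)), (220, np.int64(152)), (221, np.int64(181)), (222, np.int64(195)), (223, np.int64(194)), (224, np.int64(194)), (225, np.int64(192)), (336, np.int64(197)), (337, np.int64(196)), (338, np.int64(196)), (339, np.int64(200)), (340, np.int64(201)), (341, np.int64(181)), (342, np.int64(170)), (343, np.int64(109)), (344, np.int64(97)), (345, np.int64(100)), (346, np.int64(101)), (347, np.int64(99))]
bay a lip inner front [[-26.5  59. ]
 [-26.5  20.4]] far [[45.2 56.6]
 [45.2 21.1]]
pack front [[-35.5  67. ]
 [-35.5   9. ]] tcp [[-79.9  38.9]]
bay c inner [[-25.3 136.7]
 [-25.2 100. ]] bay d [[-25.6 -21.3]
 [-25.7 -58.9]]
deck front [[ -90.4  225.2]
 [ -90.4   87.3]
 [ -90.2 -126. ]]
```

Bay_a axis agrees with the model to 1 mm. Descending and sliding in.

Call:
arm_command(
  plan=[
    {"dp": [0,-1,36],"spin": 0},
    {"dp": [0,0,30],"spin": 0},
    {"dp": [0,0,6],"spin": 0},
    {"dp": [0,0,0],"spin": 0},
    {"dp": [0,0,0],"spin": 0},
  ],
)

```text
clock: 11.45
position: [0.5749, 0.074, 0.2108]
ee_rot: [1.0, 0.017, 0.001, -0.0]
ft_force: [-0.2, -0.3, -1.4]
grip_width: 0.13
grasp_force: 52.1
```

Call:
arm_command(
  plan=[
    {"dp": [20,0,0],"spin": 0},
    {"dp": [20,0,0],"spin": 0},
    {"dp": [0,0,0],"spin": 0},
  ],
)

```text
clock: 11.75
position: [0.6163, 0.0748, 0.2105]
ee_rot: [1.0, 0.016, 0.002, -0.0]
ft_force: [0.1, -0.7, -1.8]
grip_width: 0.131
grasp_force: 52.1
```

Call:
arm_command(
  plan=[
    {"dp": [0,0,2],"spin": 0},
    {"dp": [20,0,0],"spin": 0},
    {"dp": [20,0,0],"spin": 0},
    {"dp": [15,0,0],"spin": 0},
    {"dp": [0,0,0],"spin": 0},
  ],
)

```text
clock: 12.25
position: [0.6702, 0.0768, 0.2081]
ee_rot: [1.0, 0.017, 0.002, -0.0]
ft_force: [2.3, -0.5, 2.6]
grip_width: 0.133
grasp_force: 52.9
```

Call:
arm_command(
  plan=[
    {"dp": [5,0,0],"spin": 0},
    {"dp": [3,0,0],"spin": 0},
    {"dp": [0,0,0],"spin": 0},
  ],
)

```text
clock: 12.55
position: [0.675, 0.0775, 0.2082]
ee_rot: [1.0, 0.017, -0.002, 0.0]
ft_force: [-16.7, -3.5, 17.6]
grip_width: 0.13
grasp_force: 54.9
```

Contact with the stops (-17 N) at x 0.675, the expected home. Releasing with a small opening and rising.

Call:
arm_command(
  plan=[
    {"dp": [-1,0,0],"spin": 0},
    {"dp": [0,0,0],"spin": 0},
    {"dp": [0,0,0],"spin": 0},
    {"dp": [0,0,-25],"spin": 0},
    {"dp": [0,0,-45],"spin": 0},
  ],
  grip=0.4,
)

```text
clock: 13.05
position: [0.6747, 0.0766, 0.2739]
ee_rot: [1.0, 0.017, -0.003, 0.0]
ft_force: [0.3, -0.2, 0.5]
grip_width: 0.302
grasp_force: 0.0
```

Call:
arm_command(
  plan=[
    {"dp": [-40,0,-45],"spin": 0},
    {"dp": [-48,0,0],"spin": 0},
    {"dp": [-48,0,0],"spin": 0},
    {"dp": [0,0,0],"spin": 0},
    {"dp": [0,0,0],"spin": 0},
  ],
  grip=-1,
)

```text
clock: 13.55
position: [0.546, 0.0725, 0.3145]
ee_rot: [1.0, 0.017, 0.0, 0.001]
ft_force: [1.8, 0.3, 0.3]
grip_width: 1.0
grasp_force: 0.0
```

```bash
python3 - <<'E'
from fit import *
st()
im,c=cam('wrist'); cv2.imwrite('pics/w7.png',im); np.savez('w7.npz',im=im,**c)
# fin of seated pack: back/front edges
for r in finder.find_in('wrist','pack_a')[:6]: print(round(r['score'],2),np.round(r['position'],3),rk(r['position']),proj(c,r['position'])[0].round())
for z in ['w7']:
  for t in fitpack(['w7'],.416,.087,-.1,thr=150): print(t)
E
```

```text
13.55 [0.546  0.0725 0.3145] [[0.999, 0.034, 0.001], [0.034, -0.999, -0.001], [0.001, 0.001, -1.0]]
0.93 [0.658 0.075 0.012] [[ 3.6 38.3]] [280.  47.]
0.89 [0.449 0.225 0.022] [[-200.   194.5]] [101. 301.]
0.66 [ 0.445 -0.12   0.015] [[-215.5 -150.3]] [489. 312.]
0.63 [0.399 0.334 0.005] [[-245.9  305.4]] [ -0. 333.]
0.58 [0.435 0.091 0.025] [[-218.8   61.5]] [254. 322.]
(np.float64(0.0915), 0.014, array([ 0.4083,  0.0877, -0.1234]))
(np.float64(0.0969), 0.02, array([ 0.4128,  0.0873, -0.1285]))
(np.float64(0.1186), 0.008, array([ 0.4046,  0.0879, -0.1196]))
(np.float64(0.126), 0.026, array([ 0.4167,  0.0868, -0.1293]))
```

View pics/w7.png

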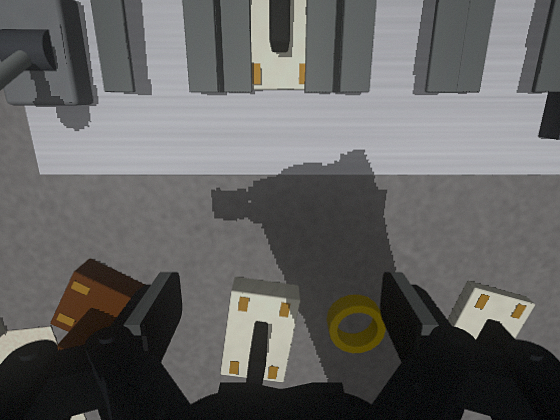

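pack_a sits in bay_a: its rear edge, at row 90, is just inside the mouth. Next is pack_d at (0.4167, 0.0868), yaw -0.129; the tape roll beside it will be cleared.

Call:
arm_command(
  plan=[
    {"dp": [0,0,0],"spin": 0.082},
    {"dp": [0,0,0],"spin": 0.081},
    {"dp": [-45,0,0],"spin": 0},
    {"dp": [-45,1,0],"spin": 0},
    {"dp": [-40,1,0],"spin": 0},
  ],
  grip=-0.2,
)

```text
clock: 14.15
position: [0.4171, 0.088, 0.3139]
ee_rot: [0.998, -0.064, -0.0, -0.001]
ft_force: [0.8, 0.2, 0.6]
grip_width: 0.601
grasp_force: 0.0
```

Call:
arm_command(
  plan=[
    {"dp": [0,0,40],"spin": 0},
    {"dp": [0,0,15],"spin": 0},
    {"dp": [0,0,0],"spin": 0},
    {"dp": [0,0,0],"spin": 0},
  ],
)

```text
clock: 14.55
position: [0.4186, 0.0878, 0.2596]
ee_rot: [0.998, -0.064, -0.0, -0.001]
ft_force: [1.1, -0.0, -0.1]
grip_width: 0.599
grasp_force: 0.0
```

```bash
python3 - <<'E'
from fit import *
st()
im,c=cam('wrist'); cv2.imwrite('pics/w8.png',im); np.savez('w8.npz',im=im,**c)
for t in fitpack(['w8'],.416,.087,-.1,thr=150): print(t)
for t in fitpack(['w8','w2'],.416,.087,-.1,thr=150): print(t)
E
```

```text
14.55 [0.4186 0.0878 0.2596] [[0.992, -0.129, 0.0], [-0.129, -0.992, 0.001], [-0.0, -0.001, -1.0]]
(np.float64(0.5286), 0.026, array([ 0.4175,  0.0869, -0.1246]))
(np.float64(0.5303), 0.02, array([ 0.4168,  0.0879, -0.103 ]))
(np.float64(0.5307), 0.014, array([ 0.4152,  0.0887, -0.1284]))
(np.float64(0.5356), 0.008, array([ 0.4147,  0.0902, -0.1401]))
(np.float64(0.3337), 0.026, array([ 0.4172,  0.0869, -0.1239]))
(np.float64(0.3448), 0.02, array([ 0.4153,  0.0872, -0.1196]))
(np.float64(0.3884), 0.014, array([ 0.4143,  0.087 , -0.0922]))
(np.float64(0.4254), 0.008, array([ 0.4138,  0.0861, -0.1043]))
```

Call:
arm_command(
  plan=[
    {"dp": [0,0,30],"spin": 0},
    {"dp": [0,0,18],"spin": 0},
    {"dp": [0,0,0],"spin": 0},
  ],
)

```text
clock: 14.9
position: [0.4176, 0.0874, 0.2101]
ee_rot: [0.998, -0.065, -0.001, -0.0]
ft_force: [-0.2, -1.1, -0.1]
grip_width: 0.6
grasp_force: 0.0
```

Call:
arm_command(
  plan=[
    {"dp": [0,0,0],"spin": 0},
    {"dp": [0,0,0],"spin": 0},
    {"dp": [0,0,0],"spin": 0},
    {"dp": [0,0,0],"spin": 0},
  ],
  grip=1,
  newtons=60,
)

```text
clock: 15.3
position: [0.4184, 0.0877, 0.2123]
ee_rot: [0.998, -0.065, 0.001, -0.0]
ft_force: [-0.4, -0.0, 7.1]
grip_width: 0.133
grasp_force: 59.4
```

Call:
arm_command(
  plan=[
    {"dp": [0,0,-15],"spin": 0},
    {"dp": [0,0,-30],"spin": 0},
    {"dp": [0,0,-30],"spin": 0},
    {"dp": [0,0,0],"spin": -0.082},
    {"dp": [0,0,0],"spin": -0.081},
  ],
)

```text
clock: 15.8
position: [0.4179, 0.0875, 0.2874]
ee_rot: [1.0, 0.018, 0.001, 0.0]
ft_force: [0.0, -0.6, -1.7]
grip_width: 0.132
grasp_force: 58.7
```

Call:
arm_command(
  plan=[
    {"dp": [39,25,0],"spin": 0},
    {"dp": [39,25,0],"spin": 0},
    {"dp": [39,25,0],"spin": 0},
    {"dp": [38,23,0],"spin": 0},
    {"dp": [0,0,0],"spin": 0},
  ],
)

```text
clock: 16.3
position: [0.5791, -0.0097, 0.2854]
ee_rot: [1.0, 0.014, 0.0, 0.0]
ft_force: [-0.2, 0.4, -1.4]
grip_width: 0.136
grasp_force: 58.8
```

Call:
arm_command(
  plan=[
    {"dp": [0,0,0],"spin": 0},
    {"dp": [0,0,0],"spin": 0},
  ],
)

```text
clock: 16.5
position: [0.5752, -0.0045, 0.2861]
ee_rot: [1.0, 0.017, -0.0, -0.0]
ft_force: [-0.3, 0.7, -0.4]
grip_width: 0.131
grasp_force: 58.8
```

```bash
python3 - <<'E'
from fit import *
st()
o=manip.get_obs(); print('tcp rack',rk(o['position']))
im,c=cam('wrist'); cv2.imwrite('pics/w9.png',im); np.savez('w9.npz',im=im,**c)
# expected pixels: bay d lip inner front corners and held pack front top corners
W=lambda x,y,z: np.r_[RO+RR@[x,y],z]
print('lip',proj(c,[W(-.026,-.021,.04),W(-.026,-.059,.04)]).round(1))
z=o['position'][2]-.2123+.026; y=o['position']
f=lambda a,b:np.r_[y[:2]+RR@[a,b],z]
print('pack',proj(c,[f(.045,.03),f(.045,-.03)]).round(1))
g=im.mean(2).astype(int); np.set_printoptions(linewidth=200)
q=proj(c,[W(-.020,-.021,.04),W(-.020,-.059,.04)]).round().astype(int)
for a in q: print(a,g[a[1],a[0]-10:a[0]+11])
q=proj(c,[f(.038,.03),f(.038,-.03)]).round().astype(int)
for a in q: print(a,g[a[1],a[0]-10:a[0]+11])
E
```

```text
16.5 [ 0.5752 -0.0045  0.2861] [[0.999, 0.035, -0.0], [0.035, -0.999, 0.0], [-0.0, -0.0, -1.0]]
tcp rack [[-81.6 -38.8]]
lip [[250.7 134.9]
 [312.7 135. ]]
pack [[214.  173.1]
 [344.8 173.2]]
[250 125] [106 106 106 108 109 107 107 109 109 108  82  70  94  99 100  97  86 172 178 172 171]
[313 125] [175 173 173 175 173 175 172 177 179 153  79  89 106 106 107 109 107 108 108 104 105]
[215 188] [187 186 188 186 187 188 187 187 186 188 187 189 186 188 204 207 203 201 203 205 205]
[344 188] [201 199 200 200 198 201 201 199 201 185 145 104 100 104 104 102 101 102 103 102 104]
```

Aligned to within 1 mm. Descending to 0.220 and sliding in.

Call:
arm_command(
  plan=[
    {"dp": [0,0.5,35],"spin": 0},
    {"dp": [0,0,25],"spin": 0},
    {"dp": [0,0,6],"spin": 0},
    {"dp": [0,0,0],"spin": 0},
    {"dp": [20,0,0],"spin": 0},
  ],
)

```text
clock: 17.05
position: [0.5948, -0.0046, 0.2212]
ee_rot: [1.0, 0.017, -0.0, 0.0]
ft_force: [0.1, -0.3, -0.9]
grip_width: 0.134
grasp_force: 58.8
```

Call:
arm_command(
  plan=[
    {"dp": [15,0,0],"spin": 0},
    {"dp": [15,0,0],"spin": 0},
    {"dp": [0,0,0],"spin": 0},
  ],
)

```text
clock: 17.35
position: [0.6268, -0.0035, 0.2212]
ee_rot: [1.0, 0.017, 0.001, -0.0]
ft_force: [-0.2, -1.0, -0.3]
grip_width: 0.132
grasp_force: 59.2
```

Call:
arm_command(
  plan=[
    {"dp": [18,0,1],"spin": 0},
    {"dp": [18,0,0],"spin": 0},
    {"dp": [9,0,0],"spin": 0},
    {"dp": [5,0,0],"spin": 0},
    {"dp": [0,0,0],"spin": 0},
  ],
)

```text
clock: 17.85
position: [0.6757, -0.0022, 0.2193]
ee_rot: [1.0, 0.017, 0.0, -0.0]
ft_force: [0.9, -0.6, -3.5]
grip_width: 0.129
grasp_force: 59.3
```

Call:
arm_command(
  plan=[
    {"dp": [3,0,0],"spin": 0},
    {"dp": [0,0,0],"spin": 0},
  ],
)

```text
clock: 18.05
position: [0.6782, -0.0023, 0.219]
ee_rot: [1.0, 0.017, -0.001, 0.0]
ft_force: [-4.3, -0.2, 0.9]
grip_width: 0.13
grasp_force: 59.6
```

Call:
arm_command(
  plan=[
    {"dp": [2,0,0],"spin": 0},
    {"dp": [0,0,0],"spin": 0},
  ],
)

```text
clock: 18.25
position: [0.6791, -0.0022, 0.2189]
ee_rot: [1.0, 0.017, -0.003, 0.0]
ft_force: [-13.6, -0.7, 8.2]
grip_width: 0.131
grasp_force: 60.9
```

Call:
arm_command(
  plan=[
    {"dp": [-1,0,0],"spin": 0},
    {"dp": [0,0,0],"spin": 0},
    {"dp": [0,0,0],"spin": 0},
    {"dp": [0,0,-25],"spin": 0},
    {"dp": [0,0,-45],"spin": 0},
  ],
  grip=0.4,
)

```text
clock: 18.75
position: [0.6789, -0.0026, 0.2865]
ee_rot: [1.0, 0.017, -0.003, -0.0]
ft_force: [0.3, 0.2, -0.2]
grip_width: 0.302
grasp_force: 0.0
```

Call:
arm_command(
  plan=[
    {"dp": [0,0,-40],"spin": 0},
    {"dp": [-40,28,0],"spin": 0},
    {"dp": [-40,28,0],"spin": 0},
    {"dp": [-40,28,0],"spin": 0},
    {"dp": [-40,28,0],"spin": 0},
  ],
  grip=-1,
)

```text
clock: 19.25
position: [0.5221, -0.1206, 0.3293]
ee_rot: [1.0, 0.017, 0.001, 0.0]
ft_force: [0.8, -1.7, 0.2]
grip_width: 1.0
grasp_force: 0.0
```

Call:
arm_command(
  plan=[
    {"dp": [0,0,0],"spin": 0},
    {"dp": [0,0,0],"spin": 0},
  ],
)

```text
clock: 19.45
position: [0.5232, -0.1205, 0.3297]
ee_rot: [1.0, 0.016, 0.001, 0.001]
ft_force: [-0.0, 0.7, 0.2]
grip_width: 1.0
grasp_force: 0.0
```

```bash
python3 - <<'E'
from fit import *
st()
im,c=cam('wrist'); cv2.imwrite('pics/w10.png',im); np.savez('w10.npz',im=im,**c)
for r in finder.find_in('wrist','pack_a')[:6]: print(round(r['score'],2),np.round(r['position'],3),rk(r['position']),proj(c,r['position'])[0].round())
for t in fitpack(['w10'],.43,-.12,-.25,thr=90): print(t)
E
```

```text
19.45 [ 0.5232 -0.1205  0.3297] [[0.999, 0.032, 0.001], [0.032, -0.999, -0.001], [0.001, 0.001, -1.0]]
0.9 [0.642 0.002 0.031] [[-15.1 -34.3]] [108.  30.]
0.74 [ 0.432 -0.119  0.012] [[-228.7 -148.5]] [275. 286.]
0.61 [0.643 0.073 0.011] [[-11.3  36.1]] [24. 28.]
0.21 [0.646 0.049 0.023] [[-9.6 12.1]] [47. 23.]
(np.float64(0.2301), 0.014, array([ 0.4174, -0.1206, -0.2217]))
(np.float64(0.2449), 0.02, array([ 0.4205, -0.1203, -0.2061]))
(np.float64(0.2592), 0.026, array([ 0.4239, -0.1202, -0.1853]))
(np.float64(0.3566), 0.008, array([ 0.4092, -0.1214,  0.174 ]))
```

View pics/w10.png

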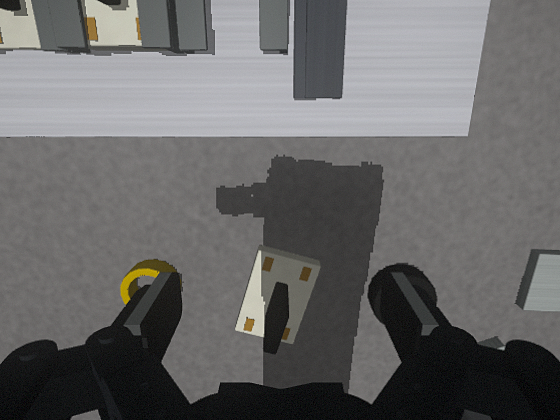

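pack_b's top face has corners (259,254), (317,265), (293,343) and (235,330): centre (0.417, -0.121), yaw -0.26. Packs d and a sit in their bays, with rear edges just inside the mouths. Grasping pack_b.

Call:
arm_command(
  plan=[
    {"dp": [0,0,0],"spin": 0.147},
    {"dp": [0,0,0],"spin": 0.146},
    {"dp": [-40,10,0],"spin": 0},
    {"dp": [-40,10,0],"spin": 0},
    {"dp": [-22,8,0],"spin": 0},
  ],
  grip=-0.2,
)

```text
clock: 20.05
position: [0.4168, -0.1192, 0.3287]
ee_rot: [0.992, -0.128, -0.0, -0.0]
ft_force: [0.9, -0.5, 0.3]
grip_width: 0.596
grasp_force: 0.0
```

Call:
arm_command(
  plan=[
    {"dp": [0,0,42],"spin": 0},
    {"dp": [0,0,42],"spin": 0},
    {"dp": [0,0,30],"spin": 0},
    {"dp": [0,0,13],"spin": 0},
    {"dp": [0,0,0],"spin": 0},
  ],
)

```text
clock: 20.55
position: [0.4182, -0.1196, 0.201]
ee_rot: [0.992, -0.128, -0.001, -0.001]
ft_force: [0.5, -0.6, 0.3]
grip_width: 0.599
grasp_force: 0.0
```

Call:
arm_command(
  plan=[
    {"dp": [0,0,0],"spin": 0},
    {"dp": [0,0,0],"spin": 0},
    {"dp": [0,0,0],"spin": 0},
    {"dp": [0,0,0],"spin": 0},
  ],
  grip=1,
)

```text
clock: 20.95
position: [0.4186, -0.1206, 0.2033]
ee_rot: [0.992, -0.129, 0.001, 0.0]
ft_force: [-0.5, 1.5, 7.8]
grip_width: 0.129
grasp_force: 61.7
```

Call:
arm_command(
  plan=[
    {"dp": [0,0,-15],"spin": 0},
    {"dp": [0,0,-35],"spin": 0},
    {"dp": [0,0,-35],"spin": 0},
    {"dp": [0,0,0],"spin": -0.147},
    {"dp": [0,0,0],"spin": -0.146},
  ],
)

```text
clock: 21.45
position: [0.4181, -0.1206, 0.2886]
ee_rot: [1.0, 0.02, 0.001, 0.001]
ft_force: [-1.2, -0.6, -1.8]
grip_width: 0.128
grasp_force: 60.3
```

Call:
arm_command(
  plan=[
    {"dp": [40,-7,0],"spin": 0},
    {"dp": [41,-8,0],"spin": 0},
    {"dp": [41,-7,0],"spin": 0},
    {"dp": [40,-8,0],"spin": 0},
    {"dp": [0,0,0],"spin": 0},
  ],
)

```text
clock: 21.95
position: [0.582, -0.0831, 0.2866]
ee_rot: [1.0, 0.018, 0.001, -0.001]
ft_force: [-0.5, -0.2, -2.1]
grip_width: 0.128
grasp_force: 60.3
```

Call:
arm_command(
  plan=[
    {"dp": [0,0,0],"spin": 0},
    {"dp": [0,0,0],"spin": 0},
  ],
)

```text
clock: 22.15
position: [0.5781, -0.0855, 0.2871]
ee_rot: [1.0, 0.017, -0.0, 0.0]
ft_force: [-0.2, -0.1, -0.1]
grip_width: 0.127
grasp_force: 60.3
```

```bash
cat > chk.py <<'E'
import sys
from fit import *
by,lip,zg,t=float(sys.argv[1]),float(sys.argv[2]),float(sys.argv[3]),float(sys.argv[4])
st(); o=manip.get_obs(); print('tcp rack',rk(o['position']),'grasp',o['grasp_force'])
im,c=cam('wrist'); cv2.imwrite('pics/chk.png',im)
W=lambda x,y,z: np.r_[RO+RR@[x,y],z]
y=o['position']; z=y[2]-zg+t; yaw=np.arctan2(*Rn.from_quat(o['ee_rot']).as_matrix()[[1,0],0]); print('yaw',yaw)
f=lambda a,b:np.r_[y[:2]+RR@[a,b],z]
g=im.mean(2).astype(int); np.set_printoptions(linewidth=200)
for P in ([W(-.018,by+.019,lip),W(-.018,by-.019,lip)],[f(.038,.03),f(.038,-.03)],[f(.028,.03),f(.028,-.03)]):
    for a in proj(c,P):
        i=a.round().astype(int); print(a.round(1),g[i[1],max(i[0]-9,0):i[0]+10])
E
python3 chk.py -.12 .028 .2033 .014
```

```text
22.15 [ 0.5781 -0.0855  0.2871] [[0.999, 0.033, -0.001], [0.033, -0.999, -0.001], [-0.001, 0.001, -1.0]]
tcp rack [[ -81.5 -119.8]] grasp 60.25434494018555
yaw 0.033217912531686516
[249.9 120.2] [115 108 112 109 111 111 112 116 101  67 101 106 104 104  92 181 188 183 184]
[309.2 120.1] [181 183 184 183 182 184 183 188 196  95  84 111 113 110 113 109 110 110 108]
[215.6 186.3] [189 189 188 189 188 187 190 190 189 194 155 176 187 209 208 207 206 208 208]
[342.4 186.2] [202 202 201 203 200 200 200 203 193 178 104  96 101 101 101 103 102 102 102]
[216.8 206.4] [184 184 183 184 183 184 186 188 196 113  91 167 185 205 207 204 203 207 201]
[341.3 206.3] [108 110 109 110 109 107 108 109 108 102  91  98  99 101  99  99 100  99  99]
```

Aligned within 1 mm; descending and sliding pack_b in.

Call:
arm_command(
  plan=[
    {"dp": [0,0,40],"spin": 0},
    {"dp": [0,0,30],"spin": 0},
    {"dp": [0,0,6],"spin": 0},
    {"dp": [0,0,0],"spin": 0},
    {"dp": [20,0,0],"spin": 0},
  ],
)

```text
clock: 22.7
position: [0.5975, -0.0852, 0.2122]
ee_rot: [1.0, 0.016, -0.0, 0.001]
ft_force: [-0.0, -0.7, -0.5]
grip_width: 0.132
grasp_force: 60.5
```

Call:
arm_command(
  plan=[
    {"dp": [15,0,0],"spin": 0},
    {"dp": [15,0,0],"spin": 0},
    {"dp": [0,0,0],"spin": 0},
  ],
)

```text
clock: 23.0
position: [0.6296, -0.0837, 0.2121]
ee_rot: [1.0, 0.017, 0.001, 0.0]
ft_force: [-0.6, -0.3, -1.5]
grip_width: 0.137
grasp_force: 60.5
```

Call:
arm_command(
  plan=[
    {"dp": [18,0,1.5],"spin": 0},
    {"dp": [18,0,0],"spin": 0},
    {"dp": [9,0,0],"spin": 0},
    {"dp": [6,0,0],"spin": 0},
    {"dp": [0,0,0],"spin": 0},
  ],
)

```text
clock: 23.5
position: [0.6797, -0.0817, 0.2098]
ee_rot: [1.0, 0.017, -0.0, 0.0]
ft_force: [-0.5, -0.0, -1.0]
grip_width: 0.131
grasp_force: 60.5
```

Call:
arm_command(
  plan=[
    {"dp": [3,0,0],"spin": 0},
    {"dp": [0,0,0],"spin": 0},
  ],
)

```text
clock: 23.7
position: [0.6813, -0.0817, 0.2097]
ee_rot: [1.0, 0.017, -0.002, 0.0]
ft_force: [-10.0, 0.4, 6.5]
grip_width: 0.127
grasp_force: 61.6
```

Call:
arm_command(
  plan=[
    {"dp": [0,0,0],"spin": 0},
    {"dp": [0,0,0],"spin": 0},
    {"dp": [0,0,0],"spin": 0},
    {"dp": [0,0,-30],"spin": 0},
    {"dp": [0,0,-45],"spin": 0},
  ],
  grip=0.4,
)

```text
clock: 24.2
position: [0.6818, -0.0817, 0.2825]
ee_rot: [1.0, 0.017, -0.003, -0.0]
ft_force: [0.7, 0.5, 1.0]
grip_width: 0.299
grasp_force: 0.0
```

Call:
arm_command(
  plan=[
    {"dp": [0,0,-45],"spin": 0},
    {"dp": [-15,-43,0],"spin": 0},
    {"dp": [-15,-43,0],"spin": 0},
    {"dp": [-15,-43,0],"spin": 0},
    {"dp": [-15,-43,0],"spin": 0},
  ],
  grip=-1,
)

```text
clock: 24.7
position: [0.6161, 0.0899, 0.33]
ee_rot: [1.0, 0.017, 0.0, 0.0]
ft_force: [0.6, 0.7, -0.6]
grip_width: 0.999
grasp_force: 0.0
```

Call:
arm_command(
  plan=[
    {"dp": [-15,-43,0],"spin": 0},
    {"dp": [-15,-43,0],"spin": 0},
    {"dp": [-15,-43,0],"spin": 0},
    {"dp": [-15,-43,0],"spin": 0},
    {"dp": [-15,-43,0],"spin": 0},
  ],
)

```text
clock: 25.2
position: [0.5339, 0.3022, 0.3299]
ee_rot: [1.0, 0.017, 0.0, -0.0]
ft_force: [0.0, 0.4, -0.5]
grip_width: 0.999
grasp_force: 0.0
```

Call:
arm_command(
  plan=[
    {"dp": [-15,-43,0],"spin": 0},
    {"dp": [0,0,0],"spin": 0},
    {"dp": [0,0,0],"spin": 0},
  ],
)

```text
clock: 25.5
position: [0.5175, 0.3443, 0.3297]
ee_rot: [1.0, 0.018, 0.0, -0.0]
ft_force: [0.3, -0.4, -0.1]
grip_width: 1.0
grasp_force: 0.0
```

```bash
python3 - <<'E'
from fit import *
st()
im,c=cam('wrist'); cv2.imwrite('pics/w11.png',im); np.savez('w11.npz',im=im,**c)
for r in finder.find_in('wrist','pack_a')[:6]: print(round(r['score'],2),np.round(r['position'],3),rk(r['position']),proj(c,r['position'])[0].round())
for t in fitpack(['w11'],.435,.3685,.16,thr=150): print(t)
for t in fitpack(['w11','w3'],.435,.3685,.16,thr=150): print(t)
E
```

```text
25.5 [0.5175 0.3443 0.3297] [[0.999, 0.037, 0.0], [0.037, -0.999, 0.0], [0.0, -0.0, -1.0]]
0.85 [0.446 0.368 0.021] [[-198.2  337.8]] [251. 270.]
0.83 [0.445 0.216 0.027] [[-204.1  185.7]] [422. 280.]
(np.float64(0.1709), 0.008, array([0.4302, 0.37  , 0.1706]))
(np.float64(0.1752), 0.014, array([0.4329, 0.3694, 0.1629]))
(np.float64(0.1894), 0.02, array([0.4354, 0.3688, 0.1396]))
(np.float64(0.2068), 0.026, array([0.4378, 0.3683, 0.1251]))
(np.float64(0.1584), 0.008, array([0.4295, 0.3704, 0.1711]))
(np.float64(0.1607), 0.014, array([0.4326, 0.3695, 0.1616]))
(np.float64(0.1754), 0.02, array([0.4356, 0.3687, 0.145 ]))
(np.float64(0.196), 0.026, array([0.4386, 0.3678, 0.1381]))
```

Pack b fitting its 17 mm slot, and a its 11 mm slot, leaves P3 as 20 mm (pack_c). Grasping it at (0.4355, 0.3687), yaw 0.155.

Call:
arm_command(
  plan=[
    {"dp": [0,0,0],"spin": -0.118},
    {"dp": [-39,-18,0],"spin": 0},
    {"dp": [-38,-19,0],"spin": 0},
    {"dp": [0,0,42],"spin": 0},
    {"dp": [0,0,42],"spin": 0},
  ],
  grip=-0.2,
)

```text
clock: 26.1
position: [0.437, 0.3675, 0.2461]
ee_rot: [0.997, 0.075, 0.002, -0.001]
ft_force: [1.4, -0.3, -0.4]
grip_width: 0.601
grasp_force: 0.0
```

Call:
arm_command(
  plan=[
    {"dp": [0,0,25],"spin": 0},
    {"dp": [0,0,14],"spin": 0},
    {"dp": [0,0,0],"spin": 0},
  ],
)

```text
clock: 26.4
position: [0.437, 0.3668, 0.2051]
ee_rot: [0.997, 0.075, -0.001, 0.001]
ft_force: [-0.6, 1.0, 0.3]
grip_width: 0.599
grasp_force: 0.0
```

Call:
arm_command(
  plan=[
    {"dp": [0,0,0],"spin": 0},
    {"dp": [0,0,0],"spin": 0},
    {"dp": [0,0,0],"spin": 0},
    {"dp": [0,0,0],"spin": 0},
  ],
  grip=1,
)

```text
clock: 26.8
position: [0.437, 0.3686, 0.2079]
ee_rot: [0.997, 0.076, 0.001, -0.001]
ft_force: [0.0, 0.2, 5.7]
grip_width: 0.13
grasp_force: 61.4
```

Call:
arm_command(
  plan=[
    {"dp": [0,0,-15],"spin": 0},
    {"dp": [0,0,-40],"spin": 0},
    {"dp": [0,0,-45],"spin": 0},
    {"dp": [0,0,0],"spin": 0.12},
    {"dp": [0,0,0],"spin": 0},
  ],
)

```text
clock: 27.3
position: [0.4366, 0.3681, 0.3085]
ee_rot: [1.0, 0.015, 0.001, -0.0]
ft_force: [-0.4, -0.5, -3.3]
grip_width: 0.128
grasp_force: 60.2
```

Call:
arm_command(
  plan=[
    {"dp": [25,36,0],"spin": 0},
    {"dp": [25,36,0],"spin": 0},
    {"dp": [22,36,0],"spin": 0},
    {"dp": [22,36,0],"spin": 0},
    {"dp": [20,36,0],"spin": 0},
  ],
)

```text
clock: 27.8
position: [0.5566, 0.1899, 0.3057]
ee_rot: [1.0, 0.018, -0.001, 0.0]
ft_force: [0.7, -0.1, -2.1]
grip_width: 0.132
grasp_force: 60.2
```

Call:
arm_command(
  plan=[
    {"dp": [13,39,0],"spin": 0},
    {"dp": [0,0,10],"spin": 0},
    {"dp": [0,0,10],"spin": 0},
    {"dp": [0,0,0],"spin": 0},
  ],
)

```text
clock: 28.2
position: [0.5692, 0.154, 0.2843]
ee_rot: [1.0, 0.017, -0.002, 0.0]
ft_force: [-0.6, 0.3, -2.6]
grip_width: 0.133
grasp_force: 60.1
```

```bash
python3 chk.py .12 .034 .2079 .02
```

```text
28.2 [0.5692 0.154  0.2843] [[0.999, 0.035, -0.004], [0.035, -0.999, -0.0], [-0.004, 0.0, -1.0]]
tcp rack [[-82.3 119.8]] grasp 60.06209850311279
yaw 0.03491642119120629
[248.4 118.4] [116 117 117 116 115 116 116 119 107  77  92 112 112 109 109 107 106  98 192]
[310.1 118.5] [196 195 194 193 194 196 194 196 209  95  88 117 118 115 115 114 117 112 114]
[215.2 185.6] [200 202 203 202 201 202 203 202 203 201 208 167 187 217 218 216 216 215 214]
[343.3 185.7] [213 211 212 213 213 213 212 215 197 187 121 104 106 109 107 109 111 110 110]
[216.4 205.9] [199 198 196 197 198 197 198 200 202 209 118 112 182 212 216 216 213 213 214]
[342.1 206. ] [116 116 119 114 116 114 114 114 112 107 104 104 104 103 103 104 103 102 103]
```

Aligned. Down by 69 mm and slide in (home x ≈ 0.6724).

Call:
arm_command(
  plan=[
    {"dp": [0,0,40],"spin": 0},
    {"dp": [0,0,24],"spin": 0},
    {"dp": [0,0,6],"spin": 0},
    {"dp": [0,0,0],"spin": 0},
    {"dp": [20,0,0],"spin": 0},
  ],
)

```text
clock: 28.75
position: [0.5892, 0.1552, 0.2178]
ee_rot: [1.0, 0.017, -0.001, 0.0]
ft_force: [-4.8, -0.9, -8.4]
grip_width: 0.134
grasp_force: 59.4
```

Call:
arm_command(
  plan=[
    {"dp": [15,0,0],"spin": 0},
    {"dp": [15,0,0],"spin": 0},
    {"dp": [0,0,0],"spin": 0},
  ],
)

```text
clock: 29.05
position: [0.6215, 0.1553, 0.217]
ee_rot: [1.0, 0.016, 0.001, -0.0]
ft_force: [7.5, 1.4, -14.5]
grip_width: 0.133
grasp_force: 58.7
```

The lip presses down on the pack top (Fz -14 N), so I lower it 2.5 mm and continue.

Call:
arm_command(
  plan=[
    {"dp": [0,0,2.5],"spin": 0},
    {"dp": [0,0,0],"spin": 0},
    {"dp": [0,0,0],"spin": 0},
  ],
)

```text
clock: 29.35
position: [0.6203, 0.155, 0.215]
ee_rot: [1.0, 0.016, 0.001, -0.0]
ft_force: [0.3, 0.0, -2.6]
grip_width: 0.136
grasp_force: 60.5
```

Call:
arm_command(
  plan=[
    {"dp": [18,0,0.5],"spin": 0},
    {"dp": [18,0,0],"spin": 0},
    {"dp": [9,0,0],"spin": 0},
    {"dp": [5,0,0],"spin": 0},
    {"dp": [0,0,0],"spin": 0},
  ],
)

```text
clock: 29.85
position: [0.6707, 0.1567, 0.2143]
ee_rot: [1.0, 0.016, 0.001, -0.0]
ft_force: [1.2, 0.2, 1.8]
grip_width: 0.132
grasp_force: 61.2
```

Call:
arm_command(
  plan=[
    {"dp": [3,0,0],"spin": 0},
    {"dp": [0,0,0],"spin": 0},
  ],
)

```text
clock: 30.05
position: [0.6728, 0.157, 0.2144]
ee_rot: [1.0, 0.016, -0.0, -0.0]
ft_force: [-4.9, -0.7, 6.7]
grip_width: 0.131
grasp_force: 61.9
```

Call:
arm_command(
  plan=[
    {"dp": [3,0,0],"spin": 0},
    {"dp": [0,0,0],"spin": 0},
  ],
)

```text
clock: 30.25
position: [0.6741, 0.1573, 0.2146]
ee_rot: [1.0, 0.016, -0.003, 0.001]
ft_force: [-22.3, -3.8, 19.0]
grip_width: 0.137
grasp_force: 63.8
```

Call:
arm_command(
  plan=[
    {"dp": [-1,0,0],"spin": 0},
    {"dp": [0,0,0],"spin": 0},
    {"dp": [0,0,0],"spin": 0},
    {"dp": [0,0,-30],"spin": 0},
    {"dp": [0,0,-45],"spin": 0},
  ],
  grip=0.4,
)

```text
clock: 30.75
position: [0.6747, 0.156, 0.2863]
ee_rot: [1.0, 0.016, -0.003, 0.001]
ft_force: [0.6, 0.8, 0.6]
grip_width: 0.295
grasp_force: 0.0
```

Call:
arm_command(
  plan=[
    {"dp": [0,0,-45],"spin": 0},
    {"dp": [-20,43,0],"spin": 0},
    {"dp": [-20,43,0],"spin": 0},
    {"dp": [-20,43,0],"spin": 0},
    {"dp": [-20,43,0],"spin": 0},
  ],
  grip=-1,
)

```text
clock: 31.25
position: [0.6, -0.0196, 0.3336]
ee_rot: [1.0, 0.016, 0.0, 0.0]
ft_force: [-0.2, -0.4, 0.1]
grip_width: 0.997
grasp_force: 0.0
```

Call:
arm_command(
  plan=[
    {"dp": [-13,45,0],"spin": 0},
    {"dp": [-12,45,0],"spin": 0},
    {"dp": [-12,45,0],"spin": 0},
    {"dp": [-12,45,0],"spin": 0},
    {"dp": [-12,45,0],"spin": 0},
  ],
)

```text
clock: 31.75
position: [0.5464, -0.2466, 0.3339]
ee_rot: [1.0, 0.016, 0.0, 0.0]
ft_force: [1.1, 0.1, 0.1]
grip_width: 0.999
grasp_force: 0.0
```

Call:
arm_command(
  plan=[
    {"dp": [0,48,0],"spin": 0},
    {"dp": [0,48,0],"spin": 0},
    {"dp": [0,0,0],"spin": 0},
    {"dp": [0,0,0],"spin": 0},
  ],
)

```text
clock: 32.15
position: [0.5498, -0.342, 0.3331]
ee_rot: [1.0, 0.015, -0.0, -0.0]
ft_force: [-0.2, 0.9, 0.1]
grip_width: 1.003
grasp_force: 0.0
```

```bash
python3 - <<'E'
from fit import *
st()
im,c=cam('wrist'); cv2.imwrite('pics/w12.png',im); np.savez('w12.npz',im=im,**c)
for r in finder.find_in('wrist','unit')[:6]: print(round(r['score'],2),np.round(r['position'],3),rk(r['position']),proj(c,r['position'])[0].round())
E
```

```text
32.15 [ 0.5498 -0.342   0.3331] [[1.0, 0.029, -0.0], [0.029, -1.0, 0.0], [-0.0, -0.0, -1.0]]
0.95 [ 0.453 -0.398  0.043] [[-216.8 -428.1]] [341. 308.]
```

View pics/w12.png

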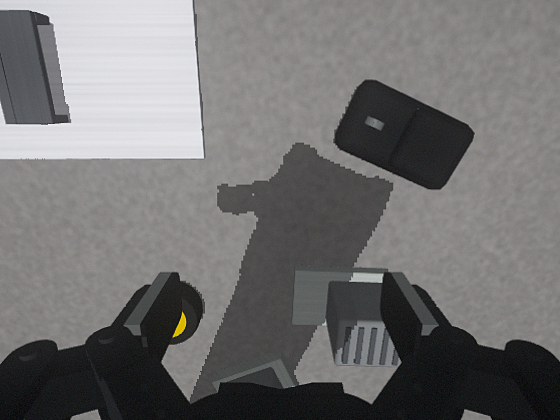

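w12: the small unit, toe on the left at (310,297), box at (360,330); its plate side measures 60 mm, so it is the smaller one. The larger unit is partly visible at (255,375), the mouse at (405,130) and the pocket block at (35,65).

```bash
python3 - <<'E'
from fit import *
_,c=load('w1'); print('pocket w1',rk(unproj(c,[(276,38),(314,38),(276,125),(314,125)],.027)).tolist())
_,c=load('w10'); print('w10',rk(unproj(c,[(294,98),(343,98)],.027)).tolist())
im,c=load('w12'); print('w12',rk(unproj(c,[(38,10),(5,10),(52,124)],.027)).tolist(), 'inner dark', rk(unproj(c,[(52,20),(70,123)],.006)).tolist())
print('plate', unproj(c,[(295,270),(292,323),(387,268)],.012).round(4).tolist())
print('front-face bottom', unproj(c,[(330,283),(385,283)],.012).round(4).tolist(),'top',unproj(c,[(341,321),(385,321),(336,364)],.075).round(4).tolist())
g=im.mean(2).astype(int); np.set_printoptions(linewidth=220)
for u in (300,315,350,375): print(u,g[262:335,u])
for v in (280,300,315): print('row',v,g[v,286:300], g[v,322:345])
for v in (335,350): print('row',v,g[v,320:412])
E
```

```text
pocket w1 [[16.7, -165.5], [16.6, -200.0], [-60.4, -165.1], [-60.5, -202.4]]
w10 [[-60.4, -164.2], [-60.5, -200.9]]
w12 [[17.3, -206.2], [17.2, -183.3], [-60.5, -199.4]] inner dark [[14.9, -202.3], [-61.4, -200.9]]
plate [[0.4729, -0.3584, 0.012], [0.4143, -0.3579, 0.012], [0.4776, -0.4444, 0.012]]
front-face bottom [[0.4601, -0.3922, 0.012], [0.4617, -0.4444, 0.012]] top [[0.4638, -0.3919, 0.075], [0.4649, -0.4259, 0.075], [0.4229, -0.3912, 0.075]]
300 [ 76  72  74  76  75  76  76  74  80  95  96  98  97  94  95  96  97  97  95  91  95  96  94  95  98  95  98  99  97  98  96  98  98  97  97  97  95 101  96  96  97  98  93  96  97  95  98  97  95  98 100  98  97  97
  96 100  99  94  99  97  97  99  91  71  75  78  77  81  77  76  73  72  74]
315 [ 80  80  78  75  77  77  76  74  74  84  97  99  99  98  94  94  95  96  98  92  93  97  94  97  97  93  98  94  96  97  97  99  97  96  93  95  96  96 102  99  97  96  92  94  98  96  95  96  95  98  99 100  96  97
  95  96  96  96  97  98  96  95  95  78  71  72  70  90 136 134 134 145 135]
350 [ 74  74  75  74  72  75  77  75  78  73  82
[... 1036 characters left out ...]
 53  55  52  50  50  57  66  66  70  71  70  74  77  54  49  51  43  82  81 125 138 133 133 131 135 119  81  83  89  86  80 103 128 135 132 131 134 138 101  72  79  87
  86  80 109 133 135 132 136 134 142  89  64  87  86  88  72  44  25  20  19  28  24  24  24  21  26  22  27  19  23  23  26  21  24  27  22  21  23  19]
row 350 [134 132 131 131 129 131 129 129 131 130 135 109  67  47  47  52  61 114 131 135 137 139  94  52  82  86  88  84  89 126 132 133 130 134 136 119  76  79  87  86  83  78 121 136 135 133 133 138  94  70  88  85  84  81
 111 130 133 132 134 131 122  72  67  86  88  84  88 116 131 131 128 131 132  96  51  67  41  15  25  19  20  21  26  20  21  22  23  15  25  17  19  18]
```

Pocket: dock at rack (-22, -217). Unit origin at about (0.4425, -0.404), yaw about 0.02. I will grip the box across its 56 mm at (0.4425, -0.419).

Call:
arm_command(
  plan=[
    {"dp": [-37,25,0],"spin": 0.005},
    {"dp": [-37,25,0],"spin": 0.005},
    {"dp": [-36,24,0],"spin": 0},
    {"dp": [0,0,0],"spin": 0},
    {"dp": [0,0,0],"spin": 0},
  ],
  grip=-1,
)

```text
clock: 32.75
position: [0.4421, -0.4171, 0.334]
ee_rot: [1.0, 0.011, 0.0, 0.0]
ft_force: [-0.0, 0.6, -0.5]
grip_width: 1.002
grasp_force: 0.0
```

Call:
arm_command(
  plan=[
    {"dp": [0,0,42],"spin": 0},
    {"dp": [0,0,42],"spin": 0},
    {"dp": [0,0,30],"spin": 0},
    {"dp": [0,0,14],"spin": 0},
    {"dp": [0,0,0],"spin": 0},
  ],
)

```text
clock: 33.25
position: [0.443, -0.4159, 0.2042]
ee_rot: [1.0, 0.012, -0.001, -0.001]
ft_force: [0.6, 0.2, 0.1]
grip_width: 0.999
grasp_force: 0.0
```

Call:
arm_command(
  plan=[
    {"dp": [0,0,0],"spin": 0},
    {"dp": [0,0,0],"spin": 0},
    {"dp": [0,0,0],"spin": 0},
    {"dp": [0,0,0],"spin": 0},
  ],
  grip=1,
  newtons=60,
)

```text
clock: 33.65
position: [0.4432, -0.418, 0.2079]
ee_rot: [1.0, 0.011, 0.002, 0.001]
ft_force: [-0.1, 0.9, 6.2]
grip_width: 0.647
grasp_force: 64.7
```

Call:
arm_command(
  plan=[
    {"dp": [0,0,-10],"spin": 0},
    {"dp": [0,0,-30],"spin": 0},
    {"dp": [0,0,-30],"spin": 0},
    {"dp": [0,0,0],"spin": 0},
  ],
)

```text
clock: 34.05
position: [0.4432, -0.4184, 0.2809]
ee_rot: [1.0, 0.011, 0.003, 0.003]
ft_force: [0.4, -0.8, -2.9]
grip_width: 0.643
grasp_force: 64.8
```

Call:
arm_command(
  plan=[
    {"dp": [0,0,0],"spin": -0.012},
    {"dp": [34,-29,0],"spin": 0},
    {"dp": [34,-29,0],"spin": 0},
    {"dp": [34,-29,0],"spin": 0},
    {"dp": [34,-29,0],"spin": 0},
  ],
)

```text
clock: 34.55
position: [0.5747, -0.2957, 0.274]
ee_rot: [1.0, 0.017, -0.001, -0.001]
ft_force: [0.3, -0.2, -3.6]
grip_width: 0.646
grasp_force: 64.6
```

Call:
arm_command(
  plan=[
    {"dp": [35,-30,0],"spin": 0},
    {"dp": [35,-30,0],"spin": 0},
    {"dp": [0,0,0],"spin": 0},
    {"dp": [0,0,0],"spin": 0},
  ],
)

```text
clock: 34.95
position: [0.6425, -0.2329, 0.2736]
ee_rot: [1.0, 0.019, -0.001, -0.001]
ft_force: [-0.0, -1.4, -3.7]
grip_width: 0.653
grasp_force: 64.8
```

```bash
python3 - <<'E'
from fit import *
st(); o=manip.get_obs(); print('tcp rack',rk(o['position']),o['grasp_force'])
im,c=cam('wrist'); np.savez('w13.npz',im=im,**c)
cv2.imwrite('pics/w13.png',cv2.resize(im,(784,588)))
E
```

```text
34.95 [ 0.6425 -0.2329  0.2736] [[0.999, 0.037, -0.003], [0.037, -0.999, 0.001], [-0.003, -0.002, -1.0]]
tcp rack [[ -22.2 -269.3]] 64.75367546081543
```

View pics/w13.png

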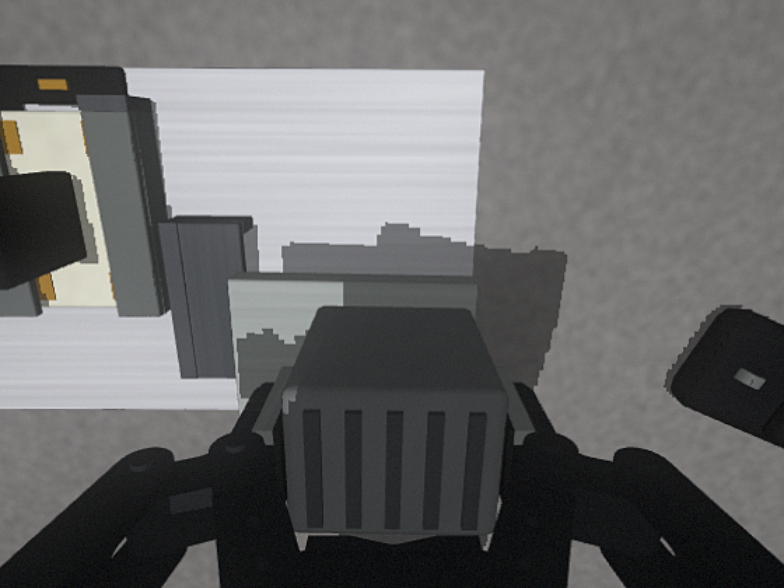

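w13: the held unit's plate corner is at (229,280) in the enlarged picture, its front edge runs to (477,285), and the pocket lip spans (180-237, 222-377). Computing the offset.

```bash
python3 - <<'E'
from fit import *
im,c=load('w13'); s=1.4
print('plate front',rk(unproj(c,np.array([(229,280),(477,285)])/s,.0777)), 'left side',rk(unproj(c,np.array([(229,280),(238,385)])/s,.0777)))
print('lip',rk(unproj(c,np.array([(237,377),(183,377),(243,229)])/s,.027)))
print('box top front', rk(unproj(c,np.array([(284,392),(507,395),(298,533),(490,533)])/s,.0657+.075)))
g=im.mean(2).astype(int); np.set_printoptions(linewidth=220)
for u in (180,220,260,300,330): print(u,g[188:212,u])
E
```

```text
plate front [[   6.4 -211.2]
 [   4.9 -299.6]] left side [[   6.4 -211.2]
 [ -35.6 -210.4]]
lip [[ -59.7 -192.1]
 [ -59.7 -165.3]
 [  14.9 -202. ]]
box top front [[  -2.1 -243.7]
 [  -2.7 -296.9]
 [ -44.3 -244.6]
 [ -44.1 -295.5]]
180 [116 114 113 109 111 104  82  78  81  78  76  89 129 158 167 165 166 166 168 167 163 163 162 162]
220 [114 114 112 111 110 114 103  77  76  82  81  74 101 141 159 165 166 166 168 167 165 163 164 162]
260 [112 113 110 109 106 109 112  97  68  75  72  73  70  81  88  87  89  90  91  90  94  91  90  89]
300 [110 111 110 106 109 111 110 108  91  70  74  77  71  70  80  90  86  85  88  90  90  90  90  87]
330 [107 105 106 105 107 107 107 112 101  78  72  73  72  70  75  78  86  86  88  88  88  93  90  88]
```

Call:
arm_command(
  plan=[
    {"dp": [1.5,0,30],"spin": -0.012},
    {"dp": [0,0,22],"spin": 0},
    {"dp": [0,0,5],"spin": 0},
    {"dp": [0,0,0],"spin": 0},
    {"dp": [0,0,0],"spin": 0},
  ],
)

```text
clock: 35.5
position: [0.6437, -0.2355, 0.2198]
ee_rot: [1.0, 0.022, 0.001, 0.0]
ft_force: [0.8, -0.0, -3.5]
grip_width: 0.651
grasp_force: 64.7
```

Call:
arm_command(
  plan=[
    {"dp": [0,0,3],"spin": 0},
    {"dp": [0,0,1.5],"spin": 0},
    {"dp": [0,0,0],"spin": 0},
    {"dp": [0,0,0],"spin": 0},
  ],
)

```text
clock: 35.9
position: [0.6437, -0.2347, 0.2143]
ee_rot: [1.0, 0.023, 0.0, 0.0]
ft_force: [-0.1, 0.2, -4.0]
grip_width: 0.646
grasp_force: 64.7
```

Call:
arm_command(
  plan=[
    {"dp": [0,-10,0],"spin": 0},
    {"dp": [0,-10,0],"spin": 0},
    {"dp": [0,0,0],"spin": 0},
  ],
)

```text
clock: 36.2
position: [0.6431, -0.2116, 0.2143]
ee_rot: [1.0, 0.025, 0.0, -0.001]
ft_force: [0.6, -0.1, -3.6]
grip_width: 0.648
grasp_force: 64.7
```

Call:
arm_command(
  plan=[
    {"dp": [0,-10,0],"spin": 0},
    {"dp": [0,-5,0],"spin": 0},
    {"dp": [0,0,0],"spin": 0},
  ],
)

```text
clock: 36.5
position: [0.6422, -0.1983, 0.2142]
ee_rot: [1.0, 0.024, 0.0, -0.0]
ft_force: [0.5, 0.2, -3.6]
grip_width: 0.651
grasp_force: 64.8
```

Call:
arm_command(
  plan=[
    {"dp": [0,-3,0],"spin": 0},
    {"dp": [0,0,0],"spin": 0},
  ],
)

```text
clock: 36.7
position: [0.6419, -0.1966, 0.2141]
ee_rot: [1.0, 0.023, 0.0, 0.0]
ft_force: [-0.3, 0.8, -3.1]
grip_width: 0.649
grasp_force: 64.8
```

Call:
arm_command(
  plan=[
    {"dp": [0,-2,0],"spin": 0},
    {"dp": [0,0,0],"spin": 0},
  ],
)

```text
clock: 36.9
position: [0.6418, -0.1951, 0.2142]
ee_rot: [1.0, 0.023, 0.0, 0.0]
ft_force: [0.6, -2.5, -2.7]
grip_width: 0.65
grasp_force: 65.0
```

Call:
arm_command(
  plan=[
    {"dp": [0,-2,0],"spin": 0},
    {"dp": [0,-1,0],"spin": 0},
    {"dp": [0,0,0],"spin": 0},
  ],
)

```text
clock: 37.2
position: [0.6415, -0.1943, 0.2144]
ee_rot: [1.0, 0.022, 0.0, 0.002]
ft_force: [1.1, -7.4, -4.1]
grip_width: 0.653
grasp_force: 64.8
```

Steady contact (-7 N) at the expected home. Releasing and rising.

Call:
arm_command(
  plan=[
    {"dp": [0,1,0],"spin": 0},
    {"dp": [0,0,0],"spin": 0},
    {"dp": [0,0,0],"spin": 0},
    {"dp": [0,0,0],"spin": 0},
    {"dp": [0,0,-20],"spin": 0},
  ],
  grip=-0.65,
)

```text
clock: 37.7
position: [0.6408, -0.1922, 0.2316]
ee_rot: [1.0, 0.023, -0.002, -0.001]
ft_force: [-0.7, 0.0, 0.0]
grip_width: 0.825
grasp_force: 0.0
```

Call:
arm_command(
  plan=[
    {"dp": [0,0,-45],"spin": 0},
    {"dp": [0,0,-45],"spin": 0},
    {"dp": [-40,-20,-20],"spin": 0},
    {"dp": [0,0,0],"spin": 0},
    {"dp": [0,0,0],"spin": 0},
  ],
)

```text
clock: 38.2
position: [0.6005, -0.1741, 0.3451]
ee_rot: [1.0, 0.023, 0.001, 0.0]
ft_force: [-0.0, -0.6, -0.7]
grip_width: 0.823
grasp_force: 0.0
```

```bash
python3 - <<'E'
from fit import *
st()
im,c=cam('wrist'); np.savez('w14.npz',im=im,**c); cv2.imwrite('pics/w14.png',im)
for r in finder.find_in('wrist','unit')[:3]: print('unit',round(r['score'],2),np.round(r['position'],3),rk(r['position']))
for n in ['scene','side']:
    im,c=cam(n); cv2.imwrite(f'pics/{n}2.png',im)
    for th in ['pack_a','unit','switch_tip']:
        for r in finder.find_in(n,th)[:6]: 
            if r['score']>.3: print(n,th,round(r['score'],2),np.round(r['position'],3),rk(r['position'])[0])
# unit box top edges
im,c=load('w14'); g=im.mean(2).astype(int); np.set_printoptions(linewidth=230)
W=lambda x,y,z: np.r_[RO+RR@[x,y],z]
P=[W(-.022+a,-.217+b,.081) for a,b in((.022,.013),(.022,-.043),(-.022,-.043),(-.022,.013))]
Q=[W(-.022+a,-.217-.045,.018) for a in(.03,-.03)]
print('exp box top',proj(c,P).round(1).tolist(),'plate rear',proj(c,Q).round(1).tolist())
for a,b in((0,.013),(0,-.043),(-.01,-.043),(-.01,.013)):
    p=proj(c,[W(-.022+a,-.217+b,.081)])[0].round().astype(int); print('y-edge',b,p,g[p[1],p[0]-12:p[0]+13])
p=proj(c,[W(-.022+.026,-.217-.045,.018)])[0].round().astype(int); print('plate end',p,g[p[1],p[0]-12:p[0]+13])
E
```

```text
38.2 [ 0.6005 -0.1741  0.3451] [[0.999, 0.046, 0.001], [0.046, -0.999, -0.001], [0.001, 0.001, -1.0]]
unit 0.76 [ 0.644 -0.194  0.084] [[ -19.6 -230.9]]
unit 0.59 [ 0.347 -0.352  0.018] [[-321.7 -378. ]]
scene pack_a 0.86 [ 0.692 -0.003  0.035] [ 34.9 -40.9]
scene pack_a 0.82 [ 0.688 -0.076  0.017] [  28.8 -114.4]
scene pack_a 0.72 [0.681 0.141 0.034] [ 28.7 103. ]
scene pack_a 0.66 [0.44  0.21  0.028] [-209.9  180.2]
scene pack_a 0.63 [0.621 0.233 0.098] [-28.2 197.5]
scene pack_a 0.61 [0.681 0.158 0.032] [ 30.  119.9]
scene unit 0.94 [ 0.66  -0.19   0.072] [  -3.1 -227.5]
scene unit 0.92 [ 0.356 -0.332  0.036] [-311.9 -358.1]
scene unit 0.64 [ 0.686 -0.019  0.038] [ 28.9 -56.7]
scene switch_tip 0.73 [0.623 0.239 0.098] [-25.9 202.6]
scene switch_tip 0.4 [0.679 0.144 0.035] [ 26.8 106.2]
side pack_a 0.97 [0.425 0.231 0.028] [-223.8  201.9]
side pack_a 0.91 [0.664 0.164 0.035] [ 12.4 126.2]
side pack_a 0.69 [0.667 0.083 0.025] [12.7 45.8]
side pack_a 0.65 [ 0.664 -0.078  0.035] [   5.  -115.6]
side pack_a 0.63 [0.422 0.006 0.01 ] [-234.2  -22.7]
side pack_a 0.61 [0.662 0.004 0.035] [
[... 194 characters left out ...]
, 122.5], [357.6, 123.5], [352.4, 188.3], [272.1, 187.3]] plate rear [[344.5, 107.6], [339.7, 178.7]]
y-edge 0.013 [272 156] [ 79  80  78  83  82  78  79  80  67  86 168 173 179  84  93 106 114 124 124 124 121 131  86  77  81]
y-edge -0.043 [355 157] [ 85  82  81  79 107 121 123 120 118 116 100  92 187 199 193 192 193 194 193 192 191 191 193 192 194]
y-edge -0.043 [354 171] [ 79  82  78  75 107 122 122 121 120 113 105  82  97 105 104 101 103 104 106 103 104  99 104 103 102]
y-edge 0.013 [272 170] [79 81 80 78 79 81 80 84 50 70 88 89 92 60 60 66 63 65 68 68 70 57 49 46 51]
plate end [344 113] [178 179 178 180 178 178 178 178 179 177 176 178 159 189 194 194 192 195 195 191 190 192 194 192 191]
```

The unit's box and plate edges match the home projection within about 1 mm. Checking all packs from above on the way to the switch.

Call:
arm_command(
  plan=[
    {"dp": [-6,-41,0],"spin": 0.006},
    {"dp": [-6,-41,0],"spin": 0.006},
    {"dp": [-6,-41,0],"spin": 0},
    {"dp": [-6,-41,0],"spin": 0},
    {"dp": [-6,-42,0],"spin": 0},
  ],
  grip=1,
)

```text
clock: 39.2
position: [0.5627, 0.0316, 0.3442]
ee_rot: [1.0, 0.017, 0.0, 0.0]
ft_force: [1.1, 1.1, 0.2]
grip_width: 0.006
grasp_force: 0.0
```

Call:
arm_command(
  plan=[
    {"dp": [0,0,0],"spin": 0},
    {"dp": [0,0,0],"spin": 0},
    {"dp": [0,0,0],"spin": 0},
  ],
)

```text
clock: 39.5
position: [0.5634, 0.0289, 0.344]
ee_rot: [1.0, 0.016, -0.0, 0.0]
ft_force: [-0.1, -0.6, -0.0]
grip_width: -0.002
grasp_force: 0.0
```

```bash
python3 - <<'E'
from fit import *
st()
im,c=cam('wrist'); np.savez('w15.npz',im=im,**c); cv2.imwrite('pics/w15.png',im)
d=im[...,2].astype(int)-im[...,0]
W=lambda x,y,z: np.r_[RO+RR@[x,y],z]
for n,by,t in(('c',.12,.02),('a',.04,.008),('d',-.04,.026),('b',-.12,.014)):
    for off in(.013,-.013):
        xs=np.arange(-45,10)/1000; q=proj(c,[W(x,by+off,.006+t) for x in xs]).round().astype(int)
        ok=(q[:,1]>=0)&(q[:,0]>=0)&(q[:,0]<560)
        v=[int(d[b,a]) if k else -99 for (a,b),k in zip(q,ok)]
        e=[int(xs[i]*1000) for i in range(2,len(v)) if v[i]>4 and v[i-1]>4]
        print(n,off,'rear edge x',e[:1],v[10:40])
    # fin sideways/x-range at top: dark
    xs=np.arange(-20,60)/1000; q=proj(c,[W(x,by,.006+t+.05) for x in xs]).round().astype(int)
    g=[int(im[b,a].mean()) if 0<=b<420 and 0<=a<560 else -1 for a,b in q]; 
    print('   fin top dark x', [int(xs[i]*1000) for i in range(len(g)) if 0<=g[i]<55][:1])
E
```

```text
39.5 [0.5634 0.0289 0.344 ] [[0.999, 0.032, -0.0], [0.032, -0.999, -0.001], [-0.0, 0.001, -1.0]]
c 0.013 rear edge x [-24] [-5, -5, -5, -6, -7, -6, -6, -2, -4, -4, 12, 16, 17, 3, 64, 72, 46, 24, 17, 66, 59, 49, 25, 23, 82, 56, 43, 23, 12, 13]
c -0.013 rear edge x [-24] [-6, -4, -8, -5, -6, -4, -5, -6, -5, -8, 17, 17, 14, 13, 13, 10, 14, 17, 15, 14, 15, 14, 15, 13, 13, 14, 14, 13, 15, 17]
   fin top dark x [0]
a 0.013 rear edge x [-23] [-5, -6, -4, -6, -4, -3, -7, -7, -7, -6, 3, 15, 16, 10, 25, 60, 61, 52, 35, 28, 23, 8, 2, 0, -3, 91, 86, 77, 39, 15]
a -0.013 rear edge x [-23] [-5, -6, -5, -6, -4, -5, -6, -7, -4, -8, -1, 15, 15, 13, 13, 13, 16, 14, 13, 13, 14, 14, 16, 14, 13, 15, 12, 12, 12, 11]
   fin top dark x [0]
d 0.013 rear edge x [-24] [-5, -5, -3, -6, -6, -6, -6, -4, -6, -6, 7, 15, 16, 10, 52, 68, 10, 11, 9, 11, 9, 8, 10, 11, 8, 7, 7, 10, 8, 11]
d -0.013 rear edge x [-24] [-4, -7, -5, -3, -5, -7, -5, -8, -4, -8, 16, 15, 18, 15, 15, 17, 17, 18, 16, 16, 13, 16, 15, 16, 12, 14, 14, 13, 15, 14]
   fin top dark x [-1]
b 0.013 rear edge x [-24] [-5, -7, -6, -6, -5, -5, -8, -5, -7, -8, 6, 17, 16, 13, 30, 27, 28, 26, 33, 21, 19, 27, 30, 26, 26, 32, 12, 23, 13, 14]
b -0.013 rear edge x [-24] [-6, -8, -6, -5, -6, -5, -5, -4, -6, -9, 14, 18, 14, 15, 14, 10, 14, 9, 12, 13, 13, 11, 14, 12, 13, 16, 14, 16, 16, 18]
   fin top dark x [0]
```

All four rear edges read -24 mm, the expected home. Now the switch on.

Call:
arm_command(
  plan=[
    {"dp": [3,-42,0],"spin": 0},
    {"dp": [3,-42,0],"spin": 0},
    {"dp": [3,-42,0],"spin": 0},
    {"dp": [4,-42,0],"spin": 0},
    {"dp": [4,-42,0],"spin": 0},
  ],
)

```text
clock: 40.05
position: [0.5738, 0.2407, 0.3439]
ee_rot: [1.0, 0.015, 0.0, 0.0]
ft_force: [1.2, -0.2, 0.6]
grip_width: 0.0
grasp_force: 0.0
```

Call:
arm_command(
  plan=[
    {"dp": [0,0,0],"spin": 0},
    {"dp": [0,0,40],"spin": 0},
    {"dp": [0,0,36],"spin": 0},
    {"dp": [0,0,5],"spin": 0},
    {"dp": [0,0,0],"spin": 0},
  ],
)

```text
clock: 40.55
position: [0.5735, 0.2395, 0.2626]
ee_rot: [1.0, 0.016, -0.001, 0.0]
ft_force: [1.0, -0.7, 0.4]
grip_width: -0.001
grasp_force: 0.0
```

```bash
python3 - <<'E'
from h import *
st(); o=manip.get_obs(); print(rk(o['position']),o['ft_force'].round(1) if hasattr(o['ft_force'],'round') else o['ft_force'])
E
```

```text
40.55 [0.5735 0.2395 0.2626] [[0.999, 0.032, -0.002], [0.032, -0.999, -0.001], [-0.002, 0.001, -1.0]]
[[-75.1 205.1]] [ 1.  -0.7  0.4]
```

Call:
arm_command(
  plan=[
    {"dp": [17,0,0],"spin": 0},
    {"dp": [17,0,0],"spin": 0},
    {"dp": [17,0,0],"spin": 0},
    {"dp": [17,0,0],"spin": 0},
    {"dp": [16,0,0],"spin": 0},
  ],
)

```text
clock: 41.05
position: [0.6584, 0.2431, 0.2658]
ee_rot: [1.0, 0.016, 0.001, -0.0]
ft_force: [-1.6, -0.1, -0.9]
grip_width: 0.002
grasp_force: 0.6
```

Call:
arm_command(
  plan=[
    {"dp": [3,0,0],"spin": 0},
    {"dp": [2,0,0],"spin": 0},
    {"dp": [0,0,0],"spin": 0},
    {"dp": [0,0,0],"spin": 0},
  ],
)

```text
clock: 41.45
position: [0.6618, 0.2437, 0.2637]
ee_rot: [1.0, 0.017, 0.001, -0.0]
ft_force: [-0.5, -0.1, -0.2]
grip_width: 0.001
grasp_force: 0.0
```

```bash
python3 - <<'E'
from h import *
o=manip.get_obs(); print(rk(o['position']),np.round(o['ft_force'],1))
for n in ['scene','side']:
    cam(n)
    for r in finder.find_in(n,'switch_tip')[:3]: print(n,round(r['score'],2),np.round(r['position'],3),rk(r['position']))
E
```

```text
[[ 13.3 206.4]] [-0.5 -0.1 -0.2]
scene 0.67 [0.69  0.24  0.103] [[ 41.7 201.3]]
side 0.7 [0.668 0.246 0.079] [[ 19.9 208.8]]
side 0.4 [0.653 0.193 0.031] [[  3.1 156.1]]
```

Call:
arm_command(
  plan=[
    {"dp": [3,0,0],"spin": 0},
    {"dp": [2,0,0],"spin": 0},
    {"dp": [0,0,0],"spin": 0},
  ],
)

```text
clock: 41.95
position: [0.6644, 0.2443, 0.2629]
ee_rot: [1.0, 0.018, -0.004, 0.001]
ft_force: [-22.1, -7.7, 13.2]
grip_width: 0.001
grasp_force: 11.2
```

Call:
arm_command(
  plan=[
    {"dp": [-20,0,0],"spin": 0},
    {"dp": [-25,0,0],"spin": 0},
    {"dp": [0,0,-45],"spin": 0},
    {"dp": [0,0,-45],"spin": 0},
    {"dp": [-30,20,-10],"spin": 0},
  ],
)

```text
clock: 42.45
position: [0.5944, 0.2236, 0.3688]
ee_rot: [1.0, 0.018, 0.004, -0.003]
ft_force: [0.0, -0.2, 0.5]
grip_width: -0.003
grasp_force: 0.0
```

Call:
arm_command(
  plan=[
    {"dp": [-20,45,0],"spin": 0},
    {"dp": [-10,45,0],"spin": 0},
    {"dp": [0,45,0],"spin": 0},
    {"dp": [0,45,0],"spin": 0},
    {"dp": [0,0,0],"spin": 0},
  ],
)

```text
clock: 42.95
position: [0.5693, 0.0328, 0.363]
ee_rot: [1.0, 0.012, 0.0, 0.002]
ft_force: [0.1, 0.7, 0.5]
grip_width: -0.002
grasp_force: 0.0
```

Call:
arm_command(
  plan=[
    {"dp": [0,0,0],"spin": 0},
    {"dp": [0,0,0],"spin": 0},
  ],
)

```text
clock: 43.15
position: [0.5688, 0.0416, 0.3632]
ee_rot: [1.0, 0.018, 0.0, -0.0]
ft_force: [-0.3, 1.1, -0.1]
grip_width: -0.007
grasp_force: 0.0
```

```bash
python3 - <<'E'
from fit import *
st()
for n in ['scene','side','wrist']:
    im,c=cam(n)
    for th in ['switch_tip','unit']:
        for r in finder.find_in(n,th)[:3]:
            if r['score']>.3: print(n,th,round(r['score'],2),np.round(r['position'],3),rk(r['position']))
W=lambda x,y,z: np.r_[RO+RR@[x,y],z]
d=im[...,2].astype(int)-im[...,0]; g=im.mean(2).astype(int); np.set_printoptions(linewidth=230)
for n,by,t in(('c',.12,.02),('a',.04,.008),('d',-.04,.026),('b',-.12,.014)):
    for off in(.013,-.013):
        xs=np.arange(-45,10)/1000; q=proj(c,[W(x,by+off,.006+t) for x in xs]).round().astype(int)
        v=[int(d[b,a]) if 0<=b<420 and 0<=a<560 else -99 for a,b in q]
        print(n,off,[int(xs[i]*1000) for i in range(2,len(v)) if v[i]>4 and v[i-1]>4][:1])
for b in(.013,-.043):
    p=proj(c,[W(-.022,-.217+b,.081)])[0].round().astype(int); print('unit',p,g[p[1],p[0]-8:p[0]+9] if 0<p[0]<550 and p[1]>0 else '')
for a in (-.038,.038): print('ball exp',a,proj(c,[W(a,.205,.098)]).round(), [ (im[b,a2].mean()) for a2,b in proj(c,[W(a,.205,.098)]).round().astype(int) if 0<=b<420 and 0<=a2<560])
E
```

```text
43.15 [0.5688 0.0416 0.3632] [[0.999, 0.035, 0.0], [0.035, -0.999, 0.001], [0.0, -0.001, -1.0]]
scene switch_tip 0.5 [0.691 0.234 0.103] [[ 42.3 195.7]]
scene switch_tip 0.44 [ 0.654 -0.018  0.005] [[ -3.9 -54.8]]
scene unit 0.9 [ 0.345 -0.323  0.07 ] [[-322.3 -348.9]]
scene unit 0.85 [ 0.655 -0.191  0.074] [[  -8.1 -228.3]]
side switch_tip 0.5 [0.673 0.243 0.095] [[ 24.7 205. ]]
side unit 0.91 [ 0.314 -0.306  0.048] [[-353.4 -330.7]]
side unit 0.67 [ 0.628 -0.179  0.058] [[ -34.6 -214.7]]
wrist switch_tip 0.59 [0.66  0.238 0.057] [[ 11.4 200.6]]
wrist unit 0.89 [ 0.637 -0.167  0.038] [[ -25.5 -203.6]]
wrist unit 0.71 [ 0.331 -0.28   0.009] [[-335.  -305.7]]
c 0.013 [-24]
c -0.013 [-24]
a 0.013 [-24]
a -0.013 [-24]
d 0.013 [-24]
d -0.013 [-24]
b 0.013 [-24]
b -0.013 [-23]
unit [582 116] 
unit [663 116] 
ball exp -0.038 [[-17. 142.]] []
ball exp 0.038 [[-52.  13.]] []
```

The lever hit its end stop (-22 N), the ball reads +42 mm (on), the packs are still home, and the unit is unchanged. Handing in.

```bash
python3 -c "
from workcell import manip
print(manip.hand_in())"
```

```text
the job is handed in; nothing more can be done
None
```

The job is handed in, with no verdict returned: the rack was switched off, packs a–d and the small power unit were slid fully home, and the rack was switched on again; my last checks showed all of them in place.

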